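# Trip the locker tray, put the tools away, shut it

### The job

Put the bench tools away in the locker. Take the orange-handled release pin from its stand, poke it down the yellow-ringed hole in the locker's top to trip the hidden catch so that the tray springs out, and put the pin back in its stand; lay the hammer and every chisel inside the open tray, then push the tray fully home until it latches and stays shut. Carry the hammer level, gripped near its balance point, and leave the oil can, the bottle and the blue whetstone alone.

Things in the scene. Friction and masses are not known exactly. Their poses are not given: they have to be found in the camera images.
- locker: Low grey steel locker on the bench, fixed, 200 mm deep (own x) x 292 mm wide (own y) x 72 mm high; origin at the centre of its underside; its open front with the blue tray front looks along its own -x (towards the robot).
- access_hole (a point): Centre of the mouth of the round 14 mm access hole, ringed yellow, in the locker's top (72 mm above the bench; the sheet is 6 mm thick), near its front corner on its own -y side. It goes straight down. Axes as the locker's. The catch lies hidden below: its flat brass pad is 27 mm below the mouth; pushing the pad down 8 mm or more frees the tray (about 5 to 10 N), it stops at 14 mm.
- catch (a joint): Travel of the hidden catch in m: 0 = up (at rest, holding), grows as the pin pushes it down to at most 0.014; its spring returns it. It also dips for a moment as the closing tray rides over it.
- tray (a joint): How far the tray is out, in m: 0 = shut and latched, 0.175 = fully out along the locker's own -x. A spring of about 7 N (shut) to 2.5 N (out) drives it out, and it creeps out in about a second once the catch is tripped. To latch it must be pushed about 1 to 5 mm beyond 0 (stop at -0.005; some 8 N spring and up to 10 N more as it rides over the catch), it then settles back to 0.
- tray_floor (a point): Centre of the tray's inner floor (moves with the tray), 10 mm above the bench. Axes as the locker's. Inside the red tray is 164 mm (x) by 220 mm (y), walls 40 mm high and 4 mm thick, roof clearance over the floor inside the locker 56 mm. Fully out, the tray's rear wall stands just before the locker's front.
- tray_front (a point): Middle of the outer face, looking along the locker's own -x, of the white push pad on the tray's blue front (moves with the tray), 32 mm above the bench; push here. Pad 120 mm wide (y), 12 to 52 mm above the bench, 15 mm out from the blue panel (292 mm wide, 10 mm thick, 4 to 60 mm above the bench). With the tray shut its face is 25 mm before the locker's front.
- stand: Pale wooden block 60 x 60 mm, 66 mm high, fixed on an 80 mm dark foot; origin at the centre of its underside. Holds the release pin.
- stand_hole (a point): Centre of the mouth of the 14 mm hole (chamfered, straight through) in the stand's top, 66 mm above the bench.
- pin: Release pin: straight steel rod 6 mm thick, 62 mm long, with an orange square handle (20 x 20 mm, 55 mm long) on top, 117 mm in all, 70 g. Origin at the rod's lower tip, z up along the rod, so the handle spans z = 62 to 117 mm, its sides along x and y. It starts upright in the stand, the handle's shoulder resting on the stand's top.
- pin_tip (a point): Lower tip of the release pin (same point and axes as pin).
- hammer: Small hammer lying flat, 171 mm long: steel head (28 mm along x, 65 mm along y, 28 mm high) and a yellow and black handle 24 mm wide, 20 mm high, running along own -x from x = -13 to -157 mm, its middle 14 mm above the underside. Origin under the centre of the head, z up. About 0.3 to 0.6 kg, mostly in the head: it balances on the handle somewhere 25 to 45 mm from the head's centre.
- chisel0: Short cold chisel lying flat, blue grip bar 62 x 14 x 14 mm (x from -48 to 15 mm) with a flat steel blade 18 mm wide and 5 mm thick to x = +47 mm; about 99 mm long, 90 g. Origin under its middle, z up. May be absent.
- chisel1: Short cold chisel lying flat, green grip bar 62 x 14 x 14 mm (x from -48 to 15 mm) with a flat steel blade 18 mm wide and 5 mm thick to x = +47 mm; about 99 mm long, 90 g. Origin under its middle, z up. May be absent.
- chisel2: Short cold chisel lying flat, white grip bar 62 x 14 x 14 mm (x from -48 to 15 mm) with a flat steel blade 18 mm wide and 5 mm thick to x = +47 mm; about 99 mm long, 90 g. Origin under its middle, z up. May be absent.
- chisel3: Short cold chisel lying flat, black grip bar 62 x 14 x 14 mm (x from -48 to 15 mm) with a flat steel blade 18 mm wide and 5 mm thick to x = +47 mm; about 99 mm long, 90 g. Origin under its middle, z up. May be absent.
- oilcan: Copper oil can, 60 mm wide, 140 mm high with a thin spout; origin under its centre. A bystander.
- bottle: White bottle with a blue cap, 60 mm wide, 160 mm high; origin under its centre. A bystander.
- whetstone: Blue whetstone block 160 x 60 x 25 mm; origin under its centre. A bystander.

How it is judged:
By the outcome, as a careful person would: the job done as asked, in the order asked, and still so for the second after the job is handed in, with the robot touching nothing.
Of chisel0, chisel1, chisel2, chisel3 only 2 to 4 are there at a start; the rules pass over those that are not, and their reading is None.
At some moment in a run one of hammer, chisel0, chisel1, chisel2, chisel3 may be knocked a few centimetres aside while the robot is not near it.
It also fails if it takes over 208 s, if anything falls off the work surface, if the arm or the gripper's body presses on something with over 40 N, if the wrist force passes 120 N, or if a joint passes its speed limit or range.

### The arm

A 6-joint arm with a two-finger parallel gripper is mounted at the origin on the work surface. World frame = base frame: x ahead of the robot, y to its left, z up, the work surface at z = 0. Lengths are in m, angles in degrees, forces in N, time in s.
With the tool pointing down it reaches from about 0.275 to 0.85 m from the base axis. Payload 5.2 kg.
Tool frame: the origin (TCP) lies midway between the tips of the shut fingers; the grasp point (between the pads) lies 19 mm behind it; z points along the fingers, y is the line along which they close (so a half turn about z gives the same grasp; the last joint's range is limited). The gripper opens to 85 mm and grips with 20 to 120 N. Pads are 22 mm wide; open, the fingers measure 114 mm over their backs; the gripper's body (76 mm by 85 mm) begins 54 mm behind the grasp point. The pads swing forward as they close: fully open they stand 13 mm farther back than shut.
Start: joints at [-82.036, 14.817, 87.949, -0, 77.235, -11.62], TCP at [0.184, -0.518, 0.231] pointing down, gripper open.
Joint ranges: [-179.93, 179.93], [-52.35, 119.4], [10.71, 147.94], [-69.91, 249.91], [12.55, 155.21], [-178.61, 178.61]. Speed limits (degrees/s): [147.25, 147.25, 180, 180, 180, 180].

### API

Orientations are given as a 3x3 rotation matrix whose columns are the frame's x, y, z axes.
In Python, from workcell import robot gives the robot as it stands.
- The arm moves only by the tool drive_tool, never from a script. Its argument "motion" is a list of rows, each a list of 3 entries, a list of its own where there are three numbers: the shift along the tool's x, y, z in m, then the turn, a rotation vector about the tool's x, y, z in degrees, then the closure, from 0 (fully open) to 1 (shut). A call has 1 to 8 rows; each row is the pose to reach, as a shift and turn from the pose commanded when the call began, along the tool's axes at that moment; what a row does not reach only later rows make up. A row lasts 1/8 s, in which the tool goes at most 62.5 mm and 10.7 degrees, less where a joint would pass 70% of its speed; a pose out of reach is approached as far as the arm can. A call with a gripper value outside its range is refused whole. The fingers move at their own pace and stop on an object; the grip force is fixed at half the most. Time passes only in rows, so rows that repeat a pose let the fingers close. It gives the time, the measured TCP pose, the force, the opening and the grip force at its end, in the units of the state.
- robot.observe(): the state, without advancing time (a new reading comes with each control period).
- robot.camera(name): name is "side" or "top"; returns (picture, depth): 384x512x3 uint8, blue, green, red; 384x512 float32, m along the optical axis (not along the pixel's ray), 0 where there is no reading.
- robot.camera_model(name): a dict with "fov_y" (degrees; the focal length in pixels is half the picture's height over the tangent of half this angle, whatever the lens; pixels are square), "cx", "cy" (the principal point, pixels), "dist" ([k1, k2, p1, p2, k3] as OpenCV has them; the pictures are not rectified), "R" (3x3) and "t" (3): a world point X has camera coordinates R X + t. Camera axes: x right, y down, z forward; pixel columns grow to the right and rows downward; lengths in m; the calibration is good to about 2 mm. A picture is of the moment at which its call begins. camera_model takes no time and is no camera call.
- robot.hand_in(): hands the job in; it is judged then, once.
Trained networks look in the newest picture that a camera, given by its name, has taken for a name from the list of things; names that differ only in an ending like _2 or _b are one class to them, and where a whole thing is asked for, a point or a joint stands for the part that bears it (a point fixed in the world has none). Each returns a list of dicts, best first, with "p" (0 to 1); they miss things now and then, are a little off and sometimes report something else, mostly with a low value. They report only what shows in the picture. A call takes as long as a camera call.
- robot.boxes_of(camera, label): "location" ([row, column] in pixels, amid what is visible of it).
- robot.trace(camera, label): "mask" (384x512 bool, what is visible of it) and "location" ([row, column] in pixels, amid what is visible of it).
- robot.pinpoint(camera, label): "location" ([row, column] in pixels: a listed point, or the origin of a listed thing).
The state is a dict: "clock": time; "joints": joint angles; "joint_velocities": joint speeds; "tau": joint torques, N m; "tcp_pos": TCP position; "orientation": TCP orientation; "ft_force": force on the tool from outside, world axes, zero at the start; "moment": the same for the moment, N m; "width": opening from 0.0 (shut) to 1.0 (fully open); "finger_force": force on a finger pad.
Only numpy, scipy, OpenCV 4.12 (cv2) and the standard library are available. Lean on these libraries where they do the work, as an engineer would, in place of code of your own. Each camera call takes 0.05 s, during which the arm holds its last target. There are 200 camera calls.

## Working session

There is one attempt and no reset: what is moved stays moved. The work goes in short steps, Python scripts to look and compute and a tool call to move; the robot and the scene stay as the last step left them, time stands still between calls to the robot, and variables do not carry over. Pictures are saved under pics/ and viewed, at most 14 in all, crops included, and the job is handed in when it is done.

Besides the shell and the picture viewer there is one more tool, called in YAML: its name, and indented under it one key for each argument. drive_tool: Moves the arm, as the interface text tells. Its arguments: {"type":"object","properties":{"motion":{"type":"array"}},"required":["motion"]}

```bash
ls; mkdir -p pics; cat > h.py <<'E'
import numpy as np, cv2
from workcell import robot
def cam(n):
    m=robot.camera_model(n); f=192/np.tan(np.radians(m["fov_y"]/2))
    K=np.array([[f,0,m["cx"]],[0,f,m["cy"]],[0,0,1]])
    return K,np.array(m["dist"],float),np.array(m["R"]),np.array(m["t"]).ravel()
def ray(n,rc):
    K,d,R,t=cam(n)
    u=cv2.undistortPoints(np.array([[[rc[1],rc[0]]]],float),K,d,None,None)[0,0]
    return -R.T@t, R.T@np.array([u[0],u[1],1])
def atz(n,rc,z):
    o,v=ray(n,rc); return o+v*(z-o[2])/v[2]
def cloud(n,depth):
    K,d,R,t=cam(n); r,c=np.mgrid[:384,:512]
    u=cv2.undistortPoints(np.stack([c,r],-1).reshape(-1,1,2).astype(float),K,d)[:,0]
    z=depth.reshape(-1,1); P=np.hstack([u*z,z])
    return ((P-t)@R).reshape(384,512,3)
E
python3 - <<'E'
from h import *
for n in("top","side"):
    p,d=robot.camera(n); cv2.imwrite(f"pics/{n}0.png",p); np.save(f"{n}0d.npy",d)
    K,_,R,t=cam(n); print(n,K[0,0],-R.T@t,R[2])
    for l in "locker access_hole tray_front tray_floor stand_hole pin pin_tip hammer chisel0 chisel1 chisel2 chisel3 oilcan bottle whetstone".split():
        o=robot.pinpoint(n,l)
        print(l,[(np.round(q["location"],1).tolist(),round(q["p"],2)) for q in o[:3]])
s=robot.observe();print(s["clock"],s["orientation"])
E
```

```text
pics
top 430.116471875421 [ 0.4173393  -0.05152303  1.21816859] [ 0.14226095  0.02715576 -0.98945661]
locker [([143.8, 249.2], 0.84)]
access_hole [([161.1, 294.0], 0.76)]
tray_front [([189.1, 246.2], 0.62)]
tray_floor []
stand_hole [([216.0, 113.7], 0.65), ([183.7, 359.6], 0.56), ([208.5, 145.1], 0.42)]
pin [([187.2, 356.4], 0.51)]
pin_tip []
hammer [([230.7, 386.5], 0.76)]
chisel0 [([211.5, 114.9], 0.76), ([204.7, 146.7], 0.55), ([250.7, 143.9], 0.45)]
chisel1 [([211.5, 114.9], 0.76), ([204.7, 146.7], 0.55), ([250.7, 143.9], 0.45)]
chisel2 [([211.5, 114.9], 0.76), ([204.7, 146.7], 0.55), ([250.7, 143.9], 0.45)]
chisel3 [([211.5, 114.9], 0.76), ([204.7, 146.7], 0.55), ([250.7, 143.9], 0.45)]
oilcan [([157.9, 155.7], 0.72)]
bottle [([169.6, 119.0], 0.73), ([174.0, 402.2], 0.4)]
whetstone [([173.5, 402.3], 0.69)]
side 393.03102687692666 [0.41802747 0.66889448 0.82168363] [ 0.17594696 -0.67061211 -0.72064004]
locker [([207.3, 203.7], 0.92)]
access_hole [([161.7, 240.4], 0.94), ([145.5, 276.8], 0.59), ([354.0, 231.1], 0.44)]
tray_front [([207.0, 248.6], 0.68), ([318.9, 240.1], 0.27)]
tray_floor [([116.3, 269.5], 0.31)]
stand_hole [([127.8, 279.4], 0.67)]
pin []
pin_tip []
hammer [([131.5, 315.0], 0.7), ([348.4, 171.2], 0.25)]
chisel0 [([318.9, 243.5], 0.92), ([357.4, 229.5], 0.92), ([333.2, 291.9], 0.82)]
chisel1 [([318.9, 243.5], 0.92), ([357.4, 229.5], 0.92), ([333.2, 291.9], 0.82)]
chisel2 [([318.9, 243.5], 0.92), ([357.4, 229.5], 0.92), ([333.2, 291.9], 0.82)]
chisel3 [([318.9, 243.5], 0.92), ([357.4, 229.5], 0.92), ([333.2, 291.9], 0.82)]
oilcan [([299.8, 174.1], 0.6), ([164.0, 242.5], 0.29)]
bottle [([346.4, 169.6], 0.84), ([133.9, 314.0], 0.27)]
whetstone [([116.6, 269.6], 0.62)]
1.6 [[ 9.42149332e-01  3.35193431e-01  3.17163410e-06]
 [ 3.35193431e-01 -9.42149331e-01 -3.66398064e-05]
 [-9.29326948e-06  3.55832800e-05 -9.99999999e-01]]
```

View pics/top0.png

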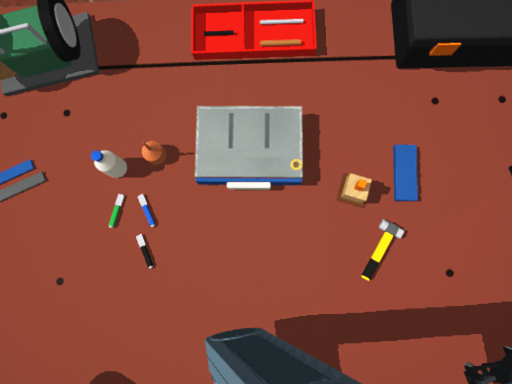

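View pics/side0.png

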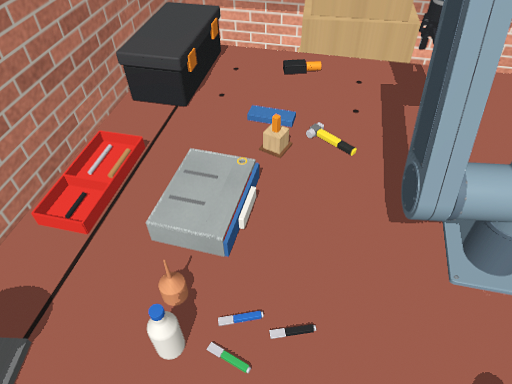

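Top view: locker roof centre about (249,145), yellow ring at (296,164), pin handle at (361,185) on the stand, and hammer head at (392,229). Three chisels show: green (116,211), blue (147,210) and black (145,251). There is no white chisel. The side view agrees.

```bash
cat >> h.py <<'E'
def hsvmask(p,lo,hi): return cv2.inRange(cv2.cvtColor(p,cv2.COLOR_BGR2HSV),np.array(lo),np.array(hi))>0
COL=dict(yellow=((20,120,120),(33,255,255)),orange=((5,200,180),(18,255,255)),green=((45,120,60),(80,255,255)),blue=((105,150,80),(125,255,255)))
E
python3 - <<'E'
from h import *
C={}
for n in("top","side"):
    p=cv2.imread(f"pics/{n}0.png"); d=np.load(f"{n}0d.npy"); C[n]=(p,cloud(n,d))
    P=C[n][1]
    z=P[...,2]; m=(abs(z-.072)<.006)&(P[...,0]>.4)&(P[...,0]<.75)&(abs(P[...,1]+.05)<.2)
    k,lab,st,ce=cv2.connectedComponentsWithStats(m.astype(np.uint8)); i=1+np.argmax(st[1:,4])
    Q=P[lab==i]; print(n,"roof",np.round(cv2.minAreaRect(Q[:,:2].astype(np.float32)*1000),1) if 0 else cv2.minAreaRect((Q[:,:2]*1000).astype(np.float32)),np.median(Q[:,2]))
    y=hsvmask(p,*COL["yellow"]); 
    k,lab,st,ce=cv2.connectedComponentsWithStats(y.astype(np.uint8))
    for i in range(1,k):
        if st[i,4]>8: print(" yel",ce[i],st[i,4],np.round(atz(n,ce[i][::-1],.072),4))
    o=hsvmask(p,*COL["orange"]);k,lab,st,ce=cv2.connectedComponentsWithStats(o.astype(np.uint8))
    for i in range(1,k):
        if st[i,4]>15:
            Q=P[lab==i]; print(" or",ce[i],st[i,4],Q.max(0).round(3),Q.min(0).round(3),np.median(Q,0).round(4))
    m=(abs(z-.066)<.004)&(P[...,0]>.4)&(P[...,0]<.7)&(P[...,1]<-.22)
    if m.sum()>20: 
        print(" stand",m.sum(),cv2.minAreaRect((P[m][:,:2]*1000).astype(np.float32)))
    m=(abs(z-.121)<.006)&(P[...,0]>.4)&(P[...,0]<.7)&(P[...,1]<-.22)
    if m.sum()>5: print(" pintop",m.sum(),P[m].mean(0),cv2.minAreaRect((P[m][:,:2]*1000).astype(np.float32)))
    for lab_ in ("hammer","chisel0"):
        for q in robot.trace(n,lab_)[:5]:
            if q["p"]<.4: continue
            Q=P[q["mask"]]; Q=Q[(Q[:,2]>.004)&(Q[:,2]<.06)]
            if len(Q)<10: continue
            col=np.median(p[q["mask"]],0)
            print(" ",lab_,round(q["p"],2),np.round(q["location"]),col,np.round(cv2.minAreaRect((Q[:,:2]*1000).astype(np.float32))[0]+cv2.minAreaRect((Q[:,:2]*1000).astype(np.float32))[1]+(cv2.minAreaRect((Q[:,:2]*1000).astype(np.float32))[2],),1), np.percentile(Q[:,2],90))
img=C["top"][0][150:290,330:430]; cv2.imwrite("pics/crop1.png",cv2.resize(img,None,fx=4,fy=4,interpolation=cv2.INTER_CUBIC))
E
```

```text
top roof ((691.5313720703125, -1.85260009765625), (292.7453308105469, 122.22351837158203), 88.8205337524414) 0.07105506599493686
 yel [295.72857143 164.35714286] 70 [ 0.6632 -0.1298  0.072 ]
 yel [381.73650794 246.48888889] 315 [ 0.4358 -0.3482  0.072 ]
 yel [364.83333333 277.20833333] 24 [ 0.3573 -0.2993  0.072 ]
 or [292.5  39. ] 16 [ 1.067 -0.116  0.019] [ 1.057 -0.162 -0.   ] [ 1.0643 -0.1394  0.0056]
 or [447.16666667  43.87037037] 54 [ 0.954 -0.5    0.179] [ 0.945 -0.562  0.15 ] [ 0.9492 -0.5254  0.173 ]
 or [360.31818182 184.44318182] 88 [ 0.607 -0.281  0.124] [ 0.586 -0.306  0.08 ] [ 0.596  -0.2913  0.118 ]
 stand 362 ((597.372314453125, -294.6759033203125), (60.540443420410156, 60.992977142333984), 71.57088470458984)
 pintop 63 [ 0.59715483 -0.29461505  0.11951587] ((597.508544921875, -294.9976501464844), (20.158180236816406, 21.573667526245117), 66.10186767578125)
  hammer 0.98 [243. 381.] [ 31.  192.5 210.5] [ 421.5 -363.9   63.1  166.8   66.9] 0.027636153628533895
  hammer 0.59 [145. 251.] [164. 168. 160.] [6.259e+02 3.000e-01 5.880e+01 2.860e+02 7.800e+00] 0.058622601243
[... 1101 characters left out ...]
 0.587 -0.299  0.072] [ 0.5967 -0.2859  0.1009]
 stand 191 ((597.7160034179688, -292.8963623046875), (63.22580337524414, 60.54294967651367), 73.09486389160156)
 pintop 38 [ 0.59760909 -0.29066385  0.11998434] ((597.2755126953125, -291.6885986328125), (22.55772590637207, 20.99587059020996), 71.86312103271484)
  hammer 0.56 [137. 327.] [ 60. 181. 183.] [ 423.2 -352.4   64.1  170.6   60.4] 0.027528569300598472
  chisel0 0.81 [316. 243.] [202. 115.  66.] [555.5 297.8  98.3  19.1  25.4] 0.01560262866238877
  chisel0 0.69 [356. 231.] [104. 187.  68.] [556.1 388.3  16.7  99.2  73.2] 0.014827690053180234
  chisel0 0.65 [332. 292.] [48.  47.  48.5] [438.7 302.5  97.6  18.3  20.7] 0.015824065548344233
```

View pics/crop1.png

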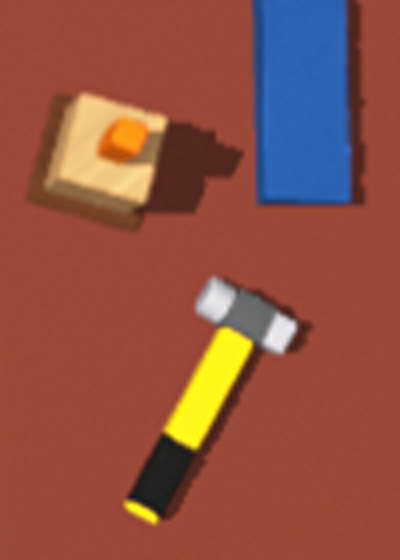

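The crop shows the pin handle on the stand at about 18° yaw, and the hammer with its head at the upper right and its handle running to the lower left. First move: go above the pin.

drive_tool:
  motion:
    - [[0.045,-0.007,0.003],[0,0,4],0]
    - [[0.105,-0.017,0.007],[0,0,8],0]
    - [[0.165,-0.026,0.011],[0,0,13],0]
    - [[0.225,-0.035,0.015],[0,0,18],0]
    - [[0.285,-0.045,0.019],[0,0,23],0]
    - [[0.345,-0.054,0.023],[0,0,28],0]
    - [[0.405,-0.064,0.027],[0,0,33],0]
    - [[0.465,-0.073,0.031],[0,0,37.6],0]

```text
clock: 2.8
tcp_pos: [0.5997, -0.2924, 0.2002]
orientation: [[0.95, -0.312, 0.0], [-0.312, -0.95, -0.0], [0.0, 0.0, -1.0]]
ft_force: [0.1, -0.4, -0.2]
width: 1.0
finger_force: 0.0
```

drive_tool:
  motion:
    - [[0,0,0],[0,0,0],0]
    - [[0,0,0],[0,0,0],0]
    - [[0,0,0],[0,0,0],0]

```text
clock: 3.18
tcp_pos: [0.597, -0.2946, 0.2006]
orientation: [[0.951, -0.31, -0.0], [-0.31, -0.951, -0.0], [-0.0, 0.0, -1.0]]
ft_force: [-0.5, -0.2, 0.4]
width: 1.004
finger_force: 0.0
```

```bash
cat >> h.py <<'E'
from scipy.spatial.transform import Rotation as Ro
def go(x,y,z,phi=None):
    s=robot.observe(); M=np.array(s["orientation"]); c,p=np.array(s["tcp_pos"]),None
    f=np.degrees(np.arctan2(M[1,0],M[0,0])) if phi is None else phi
    a=np.radians(f); G=np.array([[np.cos(a),np.sin(a),0],[np.sin(a),-np.cos(a),0],[0,0,-1]])
    print("shift",np.round(M.T@(np.array([x,y,z])-c),4),"turn",np.round(Ro.from_matrix(M.T@G).as_rotvec(degrees=True),2))
def st():
    s=robot.observe(); M=np.array(s["orientation"])
    print(round(s["clock"],2),np.round(s["tcp_pos"],4),"phi",round(np.degrees(np.arctan2(M[1,0],M[0,0])),2),"tilt",np.round(M[:,2],3),"F",np.round(s["ft_force"],1),"w",round(s["width"],3),"ff",np.round(s["finger_force"],1),"j",np.round(s["joints"],1))
E
python3 - <<'E'
from h import *
st()
p,d=robot.camera("top");cv2.imwrite("pics/t1.png",p)
p,d=robot.camera("side");cv2.imwrite("pics/s1.png",p[60:260,160:420])
go(.5975,-.2935,.080,-18)
E
```

```text
3.17 [ 0.597  -0.2946  0.2006] phi -18.09 tilt [-0. -0. -1.] F [-0.5 -0.2  0.4] w 1.004 ff 0.0 j [-35.8  27.8  73.   -0.   79.1  72.3]
shift [ 0.     -0.0014  0.1208] turn [ 0.02 -0.02 -0.12]
```

View pics/s1.png

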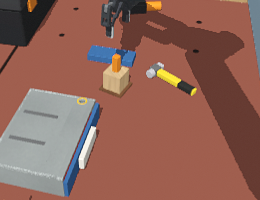

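The gripper hangs centred over the pin (handle at about (115,62) in the crop). Descend and grip.

drive_tool:
  motion:
    - [[0,0,0.03],[0,0,0],0]
    - [[0,0,0.06],[0,0,0],0]
    - [[0,0,0.085],[0,0,0],0]
    - [[0,0,0.105],[0,0,0],0]
    - [[0,0,0.115],[0,0,0],0]
    - [[0,0,0.121],[0,0,0],0]
    - [[0,0,0.121],[0,0,0],0]
    - [[0,0,0.121],[0,0,0],0.3]

```text
clock: 4.28
tcp_pos: [0.5985, -0.2939, 0.0802]
orientation: [[0.951, -0.309, 0.001], [-0.309, -0.951, -0.001], [0.001, 0.0, -1.0]]
ft_force: [-0.2, 0.1, 0.5]
width: 0.822
finger_force: 0.0
```

drive_tool:
  motion:
    - [[0,0,0],[0,0,0],0.5]
    - [[0,0,0],[0,0,0],0.7]
    - [[0,0,0],[0,0,0],1]
    - [[0,0,0],[0,0,0],1]
    - [[0,0,0],[0,0,0],1]
    - [[0,0,0],[0,0,0],1]
    - [[0,0,0],[0,0,0],1]

```text
clock: 5.15
tcp_pos: [0.5983, -0.2937, 0.0797]
orientation: [[0.951, -0.309, 0.001], [-0.309, -0.951, -0.0], [0.001, 0.0, -1.0]]
ft_force: [0.1, 0.8, 4.7]
width: 0.226
finger_force: 58.6
```

```bash
python3 - <<'E'
from h import *
st()
E
```

```text
5.15 [ 0.5983 -0.2937  0.0797] phi -18.02 tilt [ 0.001 -0.    -1.   ] F [0.1 0.8 4.7] w 0.226 ff 58.6 j [-35.7  33.6  81.2   0.   65.2  72.3]
```

drive_tool:
  motion:
    - [[0,0,-0.015],[0,0,0],1]
    - [[0,0,-0.04],[0,0,0],1]
    - [[0,0,-0.07],[0,0,0],1]
    - [[0,0,-0.1],[0,0,0],1]
    - [[0.002,-0.03,-0.1],[0,0,0],1]
    - [[0.005,-0.07,-0.1],[0,0,0],1]
    - [[0.008,-0.11,-0.1],[0,0,0],1]
    - [[0.01,-0.145,-0.1],[0,0,0],1]

```text
clock: 6.15
tcp_pos: [0.6526, -0.1573, 0.1798]
orientation: [[0.951, -0.309, -0.0], [-0.309, -0.951, 0.0], [-0.0, -0.0, -1.0]]
ft_force: [0.5, -0.2, -0.3]
width: 0.226
finger_force: 58.6
```

drive_tool:
  motion:
    - [[0.002,-0.02,0],[0,0,0],1]
    - [[0.002,-0.03,0],[0,0,0],1]
    - [[0.002,-0.03,0],[0,0,0],1]
    - [[0.002,-0.03,0],[0,0,0],1]
    - [[0.002,-0.03,0],[0,0,0],1]

```text
clock: 6.78
tcp_pos: [0.6632, -0.132, 0.1793]
orientation: [[0.951, -0.311, -0.0], [-0.311, -0.951, -0.0], [-0.0, 0.0, -1.0]]
ft_force: [0.3, 0.7, -0.3]
width: 0.224
finger_force: 58.6
```

```bash
python3 - <<'E'
from h import *
st()
P=[]
for n in("top","side"):
    p,d=robot.camera(n); cv2.imwrite(f"pics/{n}2.png",p)
    if n=="side": np.save("side2d.npy",d)
    for l in("access_hole","pin_tip","pin"):
        o=robot.pinpoint(n,l); print(n,l,[(np.round(q["location"],1).tolist(),round(q["p"],2)) for q in o[:3]])
    q=[p[100:220,230:360],p[110:230,180:310]][n=="side"]; P.append(cv2.resize(q,None,fx=3,fy=3,interpolation=cv2.INTER_CUBIC))
cv2.imwrite("pics/c2.png",np.hstack(P))
E
```

```text
6.78 [ 0.6632 -0.132   0.1793] phi -18.1 tilt [-0. -0. -1.] F [ 0.3  0.7 -0.3] w 0.224 ff 58.6 j [-20.7  29.7  73.   -0.   77.3  87.4]
top access_hole [([163.5, 296.0], 0.8)]
top pin_tip [([230.2, 389.3], 0.47), ([160.1, 299.8], 0.38)]
top pin [([172.2, 400.7], 0.6), ([161.4, 297.5], 0.45)]
side access_hole [([161.1, 239.6], 0.61)]
side pin_tip [([152.7, 242.6], 0.43)]
side pin [([154.6, 240.9], 0.66)]
```

View pics/c2.png

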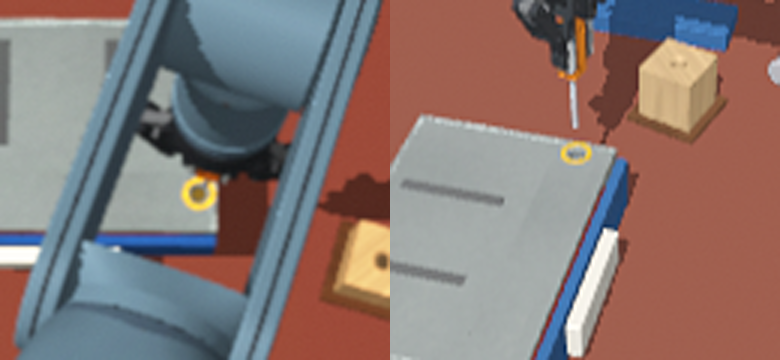

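The pin hangs straight. In the side view its tip is at about (241.7,152), directly above the ring at (241.7,161). Next, the offset between tip and hole.

```bash
python3 - <<'E'
from h import *
for n in("top","side"):
    p=cv2.imread(f"pics/{n}2.png"); y=hsvmask(p,*COL["yellow"])
    r=slice(140,180)
    k,lab,stt,ce=cv2.connectedComponentsWithStats(y.astype(np.uint8))
    for i in range(1,k):
        if stt[i,4]>5 and 150<ce[i][1]<175 and 220<ce[i][0]<310:
            pts=np.argwhere(lab==i)[:,::-1].astype(np.float32); e=cv2.fitEllipse(cv2.convexHull(pts)) if len(pts)>8 else None
            print(n,ce[i],stt[i],e); print("hole ce",atz(n,ce[i][::-1],.072).round(4),"ell",atz(n,e[0][::-1],.072).round(4))
print("tip side",atz("side",(152,241.7),.103).round(4))
p=cv2.imread("pics/side2.png");g=cv2.cvtColor(p,cv2.COLOR_BGR2GRAY);print(g[144:158,236:249])
p=cv2.imread("pics/top2.png");g=cv2.cvtColor(p,cv2.COLOR_BGR2GRAY);print(g[155:172,288:305])
E
```

```text
top [295.64179104 164.47761194] [291 159  11  11  67] ((295.87127685546875, 164.10598754882812), (10.163485527038574, 10.622130393981934), 84.99118041992188)
hole ce [ 0.6628 -0.1295  0.072 ] ell [ 0.6638 -0.1302  0.072 ]
side [241.48148148 160.03703704] [237 157  10   7  27] ((241.68795776367188, 160.4133758544922), (6.853806972503662, 9.79394245147705), 78.167724609375)
hole ce [ 0.6646 -0.132   0.072 ] ell [ 0.6636 -0.1306  0.072 ]
tip side [ 0.6625 -0.1315  0.103 ]
[[113 113 112 107 176 202 121 111 113 116  70  69  70]
 [112 112 112 107 178 201 122 112 113 115  94  70  70]
 [113 114 113 108 165 201 126 111 113 114 116  95  71]
 [113 113 113 109 146 202 130 111 112 114 115 116  94]
 [113 113 112 110 141 203 135 111 112 113 113 114 117]
 [113 113 113 111 131 203 142 113 112 112 113 114 116]
 [113 113 113 111 120 203 147 112 112 113 113 113 116]
 [113 113 112 111 115 213 158 114 112 113 114 113 114]
 [114 112 113 113 111 193 147 113 112 113 113 113 114]
 [112 114 113 113 111 109 110 112 113 112 113 114 114]
 [110 112 112 113 112 111 112 113 114 113 113 113 113]
 [119 118 110 110 110
[... 652 characters left out ...]
177 207 212 184 129 118 123 129 138 191 221 216 147  62  54]
 [168 169 188 216 210 148 106 108 112 117 147 188 213 213 148  62  52]
 [169 170 193 222 216 143 113 114 116 116 144 180 210 205 135  58  52]
 [168 171 193 220 217 158 114 113 115 120 148 191 214 206 135  57  51]
 [168 169 184 209 216 191 133 116 121 136 174 217 221 207 134  59  50]
 [169 168 173 195 214 212 184 163 158 176 208 223 224 186 118  58  50]
 [169 169 170 180 202 211 213 212 207 209 217 220 202 162 109  59  51]
 [170 170 170 171 177 194 211 215 211 208 203 194 181 157 109  57  52]
 [171 171 171 171 170 171 179 184 182 177 172 179 180 159 110  57  51]
 [169 171 169 170 169 168 169 170 169 169 170 176 181 172 122  59  51]]
```

drive_tool:
  motion:
    - [[0.0006,-0.0013,0.01],[0,0,0],1]
    - [[0.0006,-0.0013,0.02],[0,0,0],1]
    - [[0.0006,-0.0013,0.026],[0,0,0],1]
    - [[0.0006,-0.0013,0.03],[0,0,0],1]
    - [[0.0006,-0.0013,0.034],[0,0,0],1]
    - [[0.0006,-0.0013,0.038],[0,0,0],1]
    - [[0.0006,-0.0013,0.042],[0,0,0],1]

```text
clock: 8.05
tcp_pos: [0.6646, -0.1298, 0.1373]
orientation: [[0.951, -0.309, 0.0], [-0.309, -0.951, -0.0], [0.0, 0.0, -1.0]]
ft_force: [-0.5, -0.6, -0.7]
width: 0.224
finger_force: 58.6
```

drive_tool:
  motion:
    - [[0,0,0.007],[0,0,0],1]
    - [[0,0,0.014],[0,0,0],1]
    - [[0,0,0.019],[0,0,0],1]
    - [[0,0,0.023],[0,0,0],1]
    - [[0,0,0.026],[0,0,0],1]
    - [[0,0,0.028],[0,0,0],1]
    - [[0,0,0.028],[0,0,0],1]
    - [[0,0,0.028],[0,0,0],1]

```text
clock: 9.05
tcp_pos: [0.6647, -0.1298, 0.11]
orientation: [[0.951, -0.309, 0.001], [-0.309, -0.951, -0.0], [0.001, 0.0, -1.0]]
ft_force: [-1.1, 0.4, 5.0]
width: 0.23
finger_force: 59.0
```

```bash
python3 - <<'E'
from h import *
st()
p,d=robot.camera("side"); P=cloud("side",d); q=robot.pinpoint("side","tray_front"); print(q)
print([atz("side",a["location"],.032).round(3) for a in q])
E
```

```text
9.05 [ 0.6647 -0.1298  0.11  ] phi -18.01 tilt [ 0.001 -0.    -1.   ] F [-1.1  0.4  5. ] w 0.23 ff 59.0 j [-20.5  32.9  77.7  -0.   69.4  87.5]
[{'location': [217.4, 290.5], 'p': 0.78}]
[array([0.495, 0.013, 0.032])]
```

drive_tool:
  motion:
    - [[0,0,0],[0,0,0],1]
    - [[0,0,-0.01],[0,0,0],1]
    - [[0,0,-0.03],[0,0,0],1]
    - [[0,0,-0.05],[0,0,0],1]
    - [[0,0,-0.07],[0,0,0],1]
    - [[-0.001,0.01,-0.07],[0,0,0],1]
    - [[-0.004,0.05,-0.07],[0,0,0],1]
    - [[-0.007,0.1,-0.07],[0,0,0],1]

```text
clock: 10.15
tcp_pos: [0.626, -0.223, 0.1779]
orientation: [[0.952, -0.307, -0.002], [-0.307, -0.952, 0.001], [-0.002, -0.0, -1.0]]
ft_force: [0.9, -0.0, -0.5]
width: 0.225
finger_force: 58.7
```

drive_tool:
  motion:
    - [[-0.0036,0.04,0],[0,0,0],1]
    - [[-0.0056,0.07,0],[0,0,0],1]
    - [[-0.0056,0.0763,0],[0,0,0],1]
    - [[-0.0056,0.0763,0],[0,0,0],1]
    - [[-0.0056,0.0763,0],[0,0,0],1]
    - [[-0.0056,0.0763,0.01],[0,0,0],1]
    - [[-0.0056,0.0763,0.02],[0,0,0],1]
    - [[-0.0056,0.0763,0.03],[0,0,0],1]

```text
clock: 11.15
tcp_pos: [0.5979, -0.2929, 0.1481]
orientation: [[0.951, -0.309, -0.001], [-0.309, -0.951, 0.001], [-0.001, -0.0, -1.0]]
ft_force: [-0.2, -0.2, -0.9]
width: 0.224
finger_force: 58.7
```

```bash
python3 - <<'E'
from h import *
st()
p,d=robot.camera("side"); cv2.imwrite("pics/s3.png",cv2.resize(p[70:310,120:400],None,fx=2.5,fy=2.5))
E
```

```text
11.15 [ 0.5979 -0.2929  0.1481] phi -17.98 tilt [-0.001  0.001 -1.   ] F [-0.2 -0.2 -0.9] w 0.224 ff 58.7 j [-35.7  30.   77.   -0.   73.   72.3]
```

View pics/s3.png

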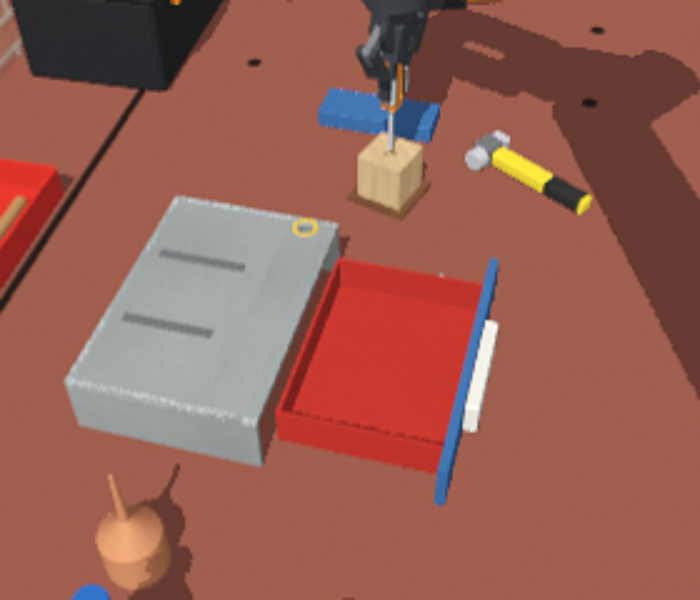

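The tray is fully out, and the pin tip is over the stand hole at about (390,150) in the crop. Lower it.

drive_tool:
  motion:
    - [[0,0,0.01],[0,0,0],1]
    - [[0,0,0.02],[0,0,0],1]
    - [[0,0,0.035],[0,0,0],1]
    - [[0,0,0.05],[0,0,0],1]
    - [[0,0,0.06],[0,0,0],1]
    - [[0,0,0.066],[0,0,0],1]
    - [[0,0,0.069],[0,0,0],1]
    - [[0,0,0.069],[0,0,0],1]

```text
clock: 12.2
tcp_pos: [0.5981, -0.2936, 0.0804]
orientation: [[0.951, -0.309, 0.0], [-0.309, -0.951, -0.0], [0.0, 0.0, -1.0]]
ft_force: [-0.1, 0.0, -0.2]
width: 0.227
finger_force: 58.7
```

drive_tool:
  motion:
    - [[0,0,0],[0,0,0],0.5]
    - [[0,0,0],[0,0,0],0.3]
    - [[0,0,0],[0,0,0],0]
    - [[0,0,0],[0,0,0],0]
    - [[0,0,-0.02],[0,0,0],0]
    - [[0,0,-0.05],[0,0,0],0]
    - [[0,0,-0.08],[0,0,0],0]
    - [[0,0,-0.12],[0,0,0],0]

```text
clock: 13.2
tcp_pos: [0.5975, -0.2932, 0.2004]
orientation: [[0.951, -0.309, -0.002], [-0.309, -0.951, 0.001], [-0.002, -0.001, -1.0]]
ft_force: [0.6, 0.5, 0.1]
width: 1.003
finger_force: 0.0
```

```bash
cat >> h.py <<'E'
def tools():
    for n in("top","side"):
        p,d=robot.camera(n); P=cloud(n,d); cv2.imwrite(f"pics/{n}_last.png",p); seen=[]
        for l in("hammer","chisel0"):
            for q in robot.trace(n,l)[:5]:
                if q["p"]<.4: continue
                Q=P[q["mask"]]; Q=Q[(Q[:,2]>.004)&(Q[:,2]<.06)]
                if len(Q)<10: continue
                r=cv2.minAreaRect((Q[:,:2]*1000).astype(np.float32)); c,s,a=r
                if s[0]<s[1]: a-=90
                print(n,l,round(q["p"],2),np.round(q["location"]),"bgr",np.median(p[q["mask"]],0),"ctr",np.round(c,1),"size",np.round(s),"long-axis",round(a,1),"zmax",Q[:,2].max().round(3))
E
python3 - <<'E'
from h import *
st(); tools()
p=cv2.imread("pics/top_last.png")
for l in("tray_floor","tray_front","hammer"):
  for n in("top","side"):
    q=robot.pinpoint(n,l); print(l,n,[(atz(n,a["location"],dict(tray_floor=.01,tray_front=.032,hammer=0)[l]).round(4),round(a["p"],2)) for a in q])
E
```

```text
13.2 [ 0.5975 -0.2932  0.2004] phi -18.02 tilt [-0.002  0.001 -1.   ] F [0.6 0.5 0.1] w 1.003 ff 0.0 j [-35.7  27.9  73.   -0.   79.3  72.3]
top hammer 0.41 [223. 390.] bgr [107.  107.  105.5] ctr [ 500.6 -382.9] size [30. 10.] long-axis 53.6 zmax 0.032
top chisel0 0.74 [208. 145.] bgr [228.  114.   45.5] ctr [556.6 295.5] size [95. 15.] long-axis 25.1 zmax 0.019
top chisel0 0.69 [214. 112.] bgr [ 87. 199.  71.] ctr [557.7 385.9] size [19. 93.] long-axis -14.4 zmax 0.021
top chisel0 0.5 [249. 145.] bgr [40. 43. 56.] ctr [442.  300.8] size [99. 19.] long-axis 21.5 zmax 0.018
side hammer 0.78 [136. 330.] bgr [ 60. 183. 186.] ctr [ 419.1 -361.2] size [ 67. 167.] long-axis -22.0 zmax 0.032
side chisel0 0.91 [332. 291.] bgr [50. 48. 52.] ctr [438.7 302. ] size [98. 19.] long-axis 21.2 zmax 0.019
side chisel0 0.9 [356. 226.] bgr [104.5 189.   69. ] ctr [555.7 387.2] size [18. 98.] long-axis -16.3 zmax 0.019
side chisel0 0.86 [315. 243.] bgr [204. 117.  62.] ctr [555.1 298.5] size [98. 18.] long-axis 24.3 zmax 0.019
tray_floor top [(array([0.5381, 0.0053, 0.01  ]), 0.97)]
tray_floor side [(array([0.5424, 0.0031, 0.01  ]), 0.81), (array([0.7146, 0.2805, 0.01  ]), 0.5)]
tray_front top [(array([0.4237, 0.0045, 0.032 ]), 0.98), (array([0.5513, 0.382 , 0.032 ]), 0.6)]
tray_front side [(array([0.4429, 0.0102, 0.032 ]), 0.68), (array([0.5371, 0.0231, 0.032 ]), 0.56)]
hammer top [(array([ 0.4886, -0.3931,  0.    ]), 0.49)]
hammer side [(array([ 0.4747, -0.3844,  0.    ]), 0.64)]
```

```bash
cat >> h.py <<'E'
def hammer():
    for n in("top","side"):
        p,d=robot.camera(n); P=cloud(n,d)
        m=hsvmask(p,*COL["yellow"]).astype(np.uint8); k,lab,st_,ce=cv2.connectedComponentsWithStats(m)
        i=1+np.argmax(st_[1:,4]); Q=P[lab==i]; Q=Q[(Q[:,2]>.018)&(Q[:,2]<.032)][:,:2]
        c,(w,h),a=cv2.minAreaRect((Q*1000).astype(np.float32)); a=a if w>h else a-90
        # nearby steel head: points above z=.012 within 120mm not yellow
        A=P[(P[...,2]>.02)&(P[...,2]<.036)&(np.linalg.norm(P[...,:2]-Q.mean(0),axis=2)<.13)][:,:2]
        u=np.array([np.cos(np.radians(a)),np.sin(np.radians(a))]); c=np.array(c)/1000
        r=(A-c)@u; v=(A-c)@np.array([-u[1],u[0]]); k=abs(v)<.04
        print(n,"handle yellow ctr",c.round(4),"size",round(w),round(h),"angle",round(a,1),"n",len(Q),"along",np.percentile(r[k],[0.5,99.5]).round(4), "lat of extremes",v[k&(r>np.percentile(r[k],99.5)-.025)].mean().round(4))
E
python3 - <<'E'
from h import *
hammer()
E
```

```text
h.py:47: RuntimeWarning: Mean of empty slice.
  A=P[(P[...,2]>.02)&(P[...,2]<.036)&(np.linalg.norm(P[...,:2]-Q.mean(0),axis=2)<.13)][:,:2]
  ret = um.true_divide(
Traceback (most recent call last):
  File "h.py", line 50, in hammer
    print(n,"handle yellow ctr",c.round(4),"size",round(w),round(h),"angle",round(a,1),"n",len(Q),"along",np.percentile(r[k],[0.5,99.5]).round(4), "lat of extremes",v[k&(r>np.percentile(r[k],99.5)-.025)].mean().round(4))
                                                                                                          ~~~~~~~~~~~~~^^^^^^^^^^^^^^^^^
IndexError: index -1 is out of bounds for axis 0 with size 0
```

```bash
sed -i 's/m=hsvmask(p,\*COL\["yellow"\]).astype(np.uint8)/m=(hsvmask(p,*COL["yellow"])\&(P[...,2]>.015)\&(P[...,2]<.034)).astype(np.uint8)/; s/def hammer():/def hammer(src=None):/; s/^        p,d=robot.camera(n); P=cloud(n,d)$/        p,d=src(n) if src else robot.camera(n); P=cloud(n,d)/' h.py
python3 - <<'E'
from h import *
hammer(lambda n:(cv2.imread(f"pics/{n}0.png"),np.load(f"{n}0d.npy")))
try: hammer(lambda n:robot.camera("side") if n=="side" else (cv2.imread(f"pics/{n}0.png"),np.load(f"{n}0d.npy")))
except Exception as e: print(e)
E
```

```text
top handle yellow ctr [ 0.437  -0.3622] size 24 87 angle -31.4 n 261 along [-0.0975  0.07  ] lat of extremes 0.0012
side handle yellow ctr [ 0.4366 -0.3604] size 27 86 angle -30.1 n 140 along [-0.0974  0.068 ] lat of extremes 0.0036
top handle yellow ctr [ 0.437  -0.3622] size 24 87 angle -31.4 n 261 along [-0.0975  0.07  ] lat of extremes 0.0012
side handle yellow ctr [ 0.4359 -0.3608] size 29 88 angle -34.3 n 143 along [-0.0965  0.0684] lat of extremes 0.0069
```

drive_tool:
  motion:
    - [[-0.02,0.022,0],[0,0,2],0]
    - [[-0.045,0.048,0],[0,0,5],0]
    - [[-0.07,0.075,0],[0,0,8],0]
    - [[-0.095,0.1,0.02],[0,0,11],0]
    - [[-0.111,0.1193,0.05],[0,0,13],0]
    - [[-0.111,0.1193,0.08],[0,0,13],0]
    - [[-0.111,0.1193,0.1],[0,0,13],0]
    - [[-0.111,0.1193,0.1],[0,0,13],0]

```text
clock: 14.9
tcp_pos: [0.4546, -0.3718, 0.0987]
orientation: [[0.857, -0.516, -0.002], [-0.516, -0.857, 0.003], [-0.004, -0.001, -1.0]]
ft_force: [-1.1, 0.3, 0.9]
width: 0.998
finger_force: 0.0
```

```bash
python3 - <<'E'
from h import *
st(); hammer(lambda n:robot.camera("side") if n=="side" else (cv2.imread(f"pics/{n}0.png"),np.load(f"{n}0d.npy"))); cv2.imwrite("pics/s4.png",cv2.resize(robot.camera("side")[0][70:230,220:420],None,fx=3,fy=3)); go(.455,-.372,.003,-31)
E
```

```text
14.9 [ 0.4546 -0.3718  0.0987] phi -31.03 tilt [-0.002  0.003 -1.   ] F [-1.1  0.3  0.9] w 0.998 ff 0.0 j [-50.2  25.4  92.4  -0.   62.5  70.9]
top handle yellow ctr [ 0.437  -0.3622] size 24 87 angle -31.4 n 261 along [-0.0975  0.07  ] lat of extremes 0.0012
side handle yellow ctr [ 0.4365 -0.3613] size 25 88 angle -30.6 n 138 along [-0.0978  0.0676] lat of extremes 0.0039
shift [-0.0013 -0.0004  0.0979] turn [ 0.01 -0.04 -0.01]
```

View pics/s4.png

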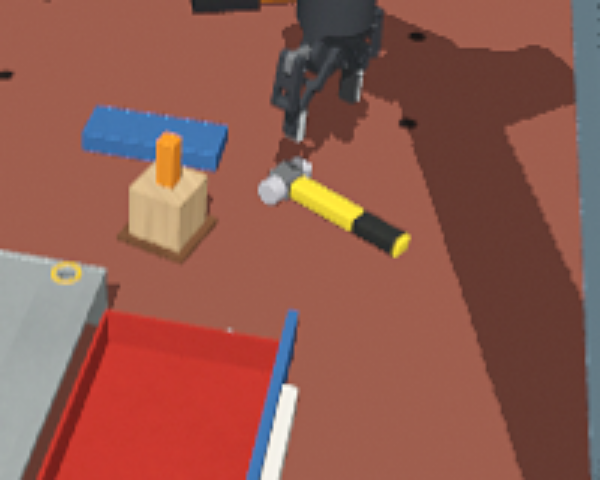

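The pin is back in its stand at (170,160), and the gripper is above the hammer neck. Descend and grip.

drive_tool:
  motion:
    - [[0,0,0.025],[0,0,0],0]
    - [[0,0,0.05],[0,0,0],0]
    - [[0,0,0.075],[0,0,0],0]
    - [[0,0,0.09],[0,0,0],0]
    - [[0,0,0.097],[0,0,0],0]
    - [[0,0,0.097],[0,0,0],0.3]
    - [[0,0,0.097],[0,0,0],0.5]
    - [[0,0,0.097],[0,0,0],0.7]

```text
clock: 16.0
tcp_pos: [0.4559, -0.3731, 0.0041]
orientation: [[0.857, -0.515, 0.001], [-0.515, -0.857, -0.001], [0.001, 0.0, -1.0]]
ft_force: [-0.2, 0.8, 0.6]
width: 0.378
finger_force: 0.0
```

drive_tool:
  motion:
    - [[0,0,0],[0,0,0],1]
    - [[0,0,0],[0,0,0],1]
    - [[0,0,0],[0,0,0],1]
    - [[0,0,0],[0,0,0],1]
    - [[0,0,-0.005],[0,0,0],1]
    - [[0,0,-0.015],[0,0,0],1]
    - [[0,0,-0.03],[0,0,0],1]
    - [[0,0,-0.03],[0,0,0],1]

```text
clock: 17.0
tcp_pos: [0.4565, -0.3737, 0.0351]
orientation: [[0.857, -0.515, 0.002], [-0.515, -0.857, -0.003], [0.003, 0.001, -1.0]]
ft_force: [0.4, -0.4, -4.3]
width: 0.268
finger_force: 59.1
```

```bash
python3 - <<'E'
from h import *
st(); s=robot.observe(); print(np.round(s["moment"],3))
p,d=robot.camera("side");cv2.imwrite("pics/s5.png",cv2.resize(p[80:200,270:390],None,fx=4,fy=4))
E
```

```text
17.0 [ 0.4565 -0.3737  0.0351] phi -31.01 tilt [ 0.002 -0.003 -1.   ] F [ 0.4 -0.4 -4.3] w 0.268 ff 59.1 j [-50.1  29.9  95.6   0.   54.4  70.9]
[-0.022  0.046 -0.035]
```

View pics/s5.png

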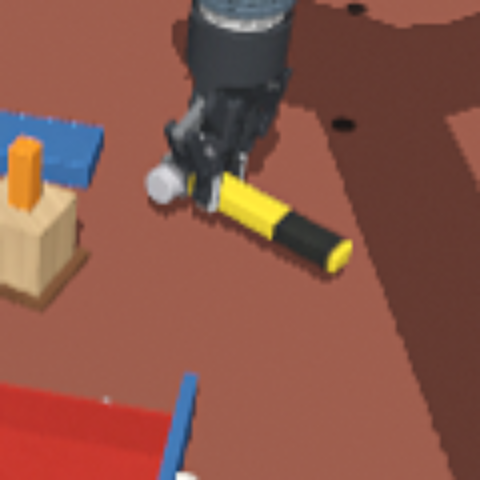

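drive_tool:
  motion:
    - [[0,0,-0.015],[0,0,0],1]
    - [[0,0,-0.04],[0,0,0],1]
    - [[0,0,-0.075],[0,0,0],1]
    - [[-0.01,-0.016,-0.11],[0,0,0],1]
    - [[-0.03,-0.05,-0.13],[0,0,0],1]
    - [[-0.055,-0.092,-0.13],[0,0,0],1]
    - [[-0.08,-0.133,-0.13],[0,0,0],1]
    - [[-0.105,-0.175,-0.13],[0,0,0],1]

```text
clock: 18.05
tcp_pos: [0.4555, -0.1671, 0.1641]
orientation: [[0.857, -0.516, 0.001], [-0.516, -0.857, -0.0], [0.001, -0.0, -1.0]]
ft_force: [0.9, -0.2, -3.2]
width: 0.268
finger_force: 59.3
```

drive_tool:
  motion:
    - [[-0.025,-0.042,0],[0,0,-6],1]
    - [[-0.045,-0.075,0],[0,0,-14],1]
    - [[-0.058,-0.097,0],[0,0,-23],1]
    - [[-0.061,-0.102,0],[0,0,-32],1]
    - [[-0.061,-0.102,0],[0,0,-41],1]
    - [[-0.061,-0.102,0],[0,0,-50],1]
    - [[-0.061,-0.102,0],[0,0,-58],1]
    - [[-0.061,-0.102,0],[0,0,-64],1]

```text
clock: 19.05
tcp_pos: [0.4558, -0.0496, 0.164]
orientation: [[0.837, 0.548, 0.0], [0.548, -0.837, -0.0], [0.0, 0.0, -1.0]]
ft_force: [-0.1, -0.1, -4.5]
width: 0.269
finger_force: 59.5
```

drive_tool:
  motion:
    - [[0,0,0],[0,0,-5],1]
    - [[0,0,0],[0,0,-13],1]
    - [[0,0,0],[0,0,-22],1]
    - [[0,0,0],[0,0,-31],1]
    - [[0,0,0],[0,0,-40],1]
    - [[0,0,0],[0,0,-48],1]
    - [[0,0,0],[0,0,-56],1]
    - [[0,0,0],[0,0,-56],1]

```text
clock: 20.05
tcp_pos: [0.4559, -0.0497, 0.1638]
orientation: [[0.019, 1.0, 0.0], [1.0, -0.019, -0.0], [-0.0, 0.0, -1.0]]
ft_force: [0.3, 0.5, -3.7]
width: 0.264
finger_force: 59.5
```

```bash
python3 - <<'E'
from h import *
st(); 
p,d=robot.camera("side");cv2.imwrite("pics/side_h.png",p); np.save("side_hd.npy",d)
for n in("top","side"):
    robot.camera(n)
    for l in("tray_floor","tray_front"):
        q=robot.pinpoint(n,l); print(l,n,[(atz(n,a["location"],dict(tray_floor=.01,tray_front=.032)[l]).round(4),round(a["p"],2)) for a in q])
go(.582,.0395,.13,88.8)
E
```

```text
20.05 [ 0.4559 -0.0497  0.1638] phi 88.91 tilt [ 0. -0. -1.] F [ 0.3  0.5 -3.7] w 0.264 ff 59.5 j [-20.2   8.9 105.7   0.   65.4 -19.1]
tray_floor top [(array([0.5321, 0.0035, 0.01  ]), 0.9)]
tray_front top [(array([0.5596, 0.2961, 0.032 ]), 0.51)]
tray_floor side [(array([0.5371, 0.009 , 0.01  ]), 0.83)]
tray_front side [(array([0.4364, 0.0105, 0.032 ]), 0.81)]
shift [0.0916 0.1243 0.0334] turn [-0.    0.    0.13]
```

```bash
python3 - <<'E'
from h import *
p=cv2.imread("pics/side_h.png"); P=cloud("side",np.load("side_hd.npy"))
red=hsvmask(p,(0,190,90),(4,255,255))|hsvmask(p,(176,190,90),(180,255,255))
near=(P[...,0]>.4)&(P[...,0]<.68)&(abs(P[...,1])<.16)
f=red&near&(abs(P[...,2]-.010)<.004); w=red&near&(abs(P[...,2]-.05)<.004)
for n,m in(("floor",f),("walltop",w)):
    Q=P[m]; print(n,len(Q),np.percentile(Q,[1,99],axis=0).round(4))
# y profile: floor extents
b=hsvmask(p,(105,150,60),(125,255,255))&near; Q=P[b]; print("blue",np.percentile(Q,[1,99],axis=0).round(4))
E
```

```text
floor 3302 [[ 0.4643 -0.1052  0.0065]
 [ 0.6211  0.119   0.0134]]
walltop 374 [[ 0.4621 -0.1092  0.0461]
 [ 0.6281  0.1225  0.0526]]
blue [[ 0.4441 -0.1002  0.0105]
 [ 0.4612  0.1543  0.0631]]
```

drive_tool:
  motion:
    - [[0.015,0.02,0],[0,0,0],1]
    - [[0.04,0.055,0],[0,0,0],1]
    - [[0.065,0.09,0],[0,0,0],1]
    - [[0.085,0.117,0],[0,0,0],1]
    - [[0.0925,0.126,0.02],[0,0,0],1]
    - [[0.0925,0.126,0.045],[0,0,0],1]
    - [[0.0925,0.126,0.07],[0,0,0],1]
    - [[0.0925,0.126,0.09],[0,0,0],1]

```text
clock: 21.4
tcp_pos: [0.5816, 0.0402, 0.0707]
orientation: [[0.018, 1.0, -0.004], [1.0, -0.018, 0.0], [0.0, -0.004, -1.0]]
ft_force: [-0.3, 0.2, -4.8]
width: 0.264
finger_force: 59.6
```

drive_tool:
  motion:
    - [[0,0,0.015],[0,0,0],1]
    - [[0,0,0.03],[0,0,0],1]
    - [[0,0,0.043],[0,0,0],1]
    - [[0,0,0.052],[0,0,0],1]
    - [[0,0,0.057],[0,0,0],1]
    - [[0,0,0.059],[0,0,0],1]
    - [[0,0,0.059],[0,0,0],1]

```text
clock: 22.28
tcp_pos: [0.584, 0.0405, 0.0147]
orientation: [[0.018, 1.0, 0.001], [1.0, -0.018, -0.0], [-0.0, 0.001, -1.0]]
ft_force: [0.2, 0.3, -3.6]
width: 0.267
finger_force: 59.8
```

```bash
python3 - <<'E'
from h import *
st()
p,d=robot.camera("side");cv2.imwrite("pics/s6.png",cv2.resize(p[120:290,180:350],None,fx=3.5,fy=3.5))
E
```

```text
22.27 [0.584  0.0405 0.0147] phi 88.99 tilt [ 0.001 -0.    -1.   ] F [ 0.2  0.3 -3.6] w 0.267 ff 59.8 j [-6.9 31.2 96.9  0.  51.9 -5.9]
```

View pics/s6.png

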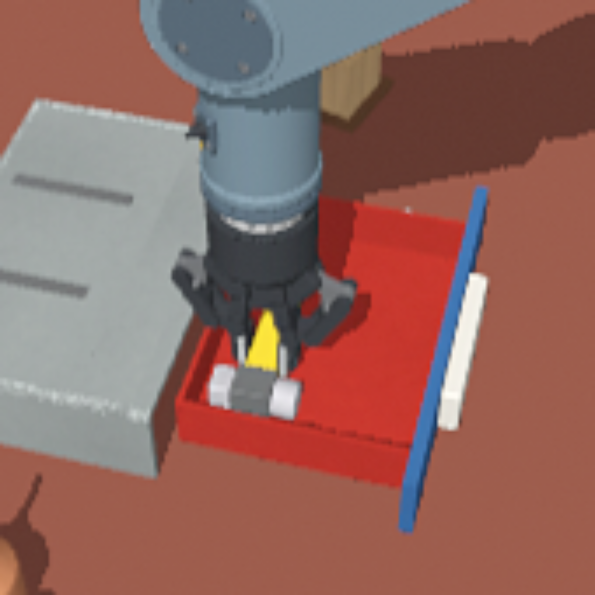

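The hammer is just above the tray floor, with its head clear of the walls. Lower it a touch, open slightly and lift.

drive_tool:
  motion:
    - [[0,0,0.001],[0,0,0],1]
    - [[0,0,0.002],[0,0,0],1]
    - [[0,0,0.002],[0,0,0],0.72]
    - [[0,0,0.002],[0,0,0],0.6]
    - [[0,0,0.002],[0,0,0],0.6]
    - [[0,0,-0.01],[0,0,0],0.6]
    - [[0,0,-0.03],[0,0,0],0.6]
    - [[0,0,-0.06],[0,0,0],0.6]

```text
clock: 23.32
tcp_pos: [0.5839, 0.0405, 0.0754]
orientation: [[0.018, 1.0, 0.0], [1.0, -0.018, -0.0], [0.0, 0.0, -1.0]]
ft_force: [0.2, 0.0, -0.3]
width: 0.396
finger_force: 0.0
```

drive_tool:
  motion:
    - [[0,0,-0.04],[0,0,0],0.4]
    - [[0,0,-0.08],[0,0,0],0]
    - [[-0.02,-0.02,-0.1],[0,0,0],0]
    - [[-0.02,-0.02,-0.1],[0,0,0],0]

```text
clock: 23.82
tcp_pos: [0.5644, 0.0199, 0.1776]
orientation: [[0.019, 1.0, 0.006], [1.0, -0.019, -0.001], [-0.001, 0.006, -1.0]]
ft_force: [0.5, -0.3, -0.5]
width: 0.998
finger_force: 0.0
```

```bash
python3 - <<'E'
from h import *
st(); tools()
E
```

```text
23.82 [0.5644 0.0199 0.1776] phi 88.91 tilt [ 0.006 -0.001 -1.   ] F [ 0.5 -0.3 -0.5] w 0.998 ff 0.0 j [-9.3 18.5 90.7 -0.  70.5 -8.2]
top hammer 0.66 [200. 264.] bgr [34. 37. 69.] ctr [ 5.728e+02 -3.000e-01] size [ 29. 174.] long-axis -82.9 zmax 0.044
top chisel0 0.74 [250. 143.] bgr [41. 40. 47.] ctr [442.1 301.1] size [97. 17.] long-axis 20.6 zmax 0.019
top chisel0 0.73 [209. 146.] bgr [236. 122.  51.] ctr [556.7 295.1] size [95. 17.] long-axis 26.9 zmax 0.02
side chisel0 0.89 [334. 293.] bgr [50. 48. 48.] ctr [438.8 301.5] size [98. 19.] long-axis 22.0 zmax 0.018
side chisel0 0.78 [316. 240.] bgr [205.  118.   63.5] ctr [555.1 298.8] size [98. 18.] long-axis 22.1 zmax 0.018
side chisel0 0.58 [354. 229.] bgr [104. 188.  72.] ctr [556.2 387.7] size [18. 99.] long-axis -17.2 zmax 0.018
```

```bash
cat >> h.py <<'E'
def chis(col,n="side"):
    # chisel by coloured grip: centre line and blade direction
    p,d=robot.camera(n); P=cloud(n,d); best=None
    for q in robot.trace(n,"chisel0"):
        if q["p"]<.3: continue
        m=q["mask"]; b=np.median(p[m].astype(float),0); h=cv2.cvtColor(np.uint8([[b]]),cv2.COLOR_BGR2HSV)[0,0]
        name="black" if h[1]<90 and h[2]<90 else "green" if 40<h[0]<85 else "blue" if 95<h[0]<130 else "?"
        if name!=col: continue
        k=m&(P[...,2]>.004)&(P[...,2]<.05); Q=P[k]; c,s,a=cv2.minAreaRect((Q[:,:2]*1000).astype(np.float32))
        if s[0]<s[1]: a-=90
        print(n,col,round(q["p"],2),"ctr",np.round(c,1),np.round(s),"axis",round(a,1),"z",np.percentile(Q[:,2],95).round(4))
E
python3 - <<'E'
from h import *
for l in("oilcan","bottle"):
  for n in("top","side"):
    p,d=robot.camera(n);P=cloud(n,d)
    for q in robot.trace(n,l)[:1]:
        Q=P[q["mask"]];Q=Q[Q[:,2]>.01]; print(l,n,round(q["p"],2),np.percentile(Q,[2,98],axis=0).round(3).tolist())
chis("blue");chis("green");chis("black");chis("blue","top");chis("green","top")
go(.545,.292,.12,24)
E
```

```text
oilcan top 0.85 [[0.69, 0.242, 0.013], [0.741, 0.293, 0.107]]
bottle top 0.81 [[0.654, 0.358, 0.014], [0.705, 0.401, 0.161]]
bottle side 0.95 [[0.654, 0.372, 0.015], [0.7, 0.419, 0.161]]
side blue 0.85 ctr [555.8 298.8] [96. 19.] axis 24.0 z 0.0165
side black 0.71 ctr [438.8 301.7] [98. 18.] axis 23.0 z 0.0161
top blue 0.66 ctr [556.6 295.6] [88. 14.] axis 25.6 z 0.0166
top green 0.6 ctr [558.2 387.3] [20. 94.] axis -18.7 z 0.0159
shift [ 0.2708 -0.0231  0.0543] turn [ 0.   -0.   64.98]
```

drive_tool:
  motion:
    - [[0.02,-0.002,0],[0,0,6],0]
    - [[0.06,-0.005,0],[0,0,15],0]
    - [[0.11,-0.009,0],[0,0,25],0]
    - [[0.16,-0.014,0.01],[0,0,35],0]
    - [[0.21,-0.018,0.02],[0,0,45],0]
    - [[0.25,-0.021,0.035],[0,0,55],0]
    - [[0.271,-0.023,0.05],[0,0,65],0]
    - [[0.271,-0.023,0.054],[0,0,65],0]

```text
clock: 26.02
tcp_pos: [0.544, 0.2936, 0.119]
orientation: [[0.912, 0.409, -0.002], [0.409, -0.912, -0.0], [-0.002, -0.0, -1.0]]
ft_force: [0.8, -0.2, 0.8]
width: 0.998
finger_force: 0.0
```

drive_tool:
  motion:
    - [[0,0,0.02],[0,0,0],0]
    - [[0,0,0.05],[0,0,0],0]
    - [[0,0,0.08],[0,0,0],0.3]
    - [[0,0,0.1],[0,0,0],0.4]
    - [[0,0,0.113],[0,0,0],0.5]
    - [[0,0,0.118],[0,0,0],0.5]
    - [[0,0,0.118],[0,0,0],0.5]

```text
clock: 26.9
tcp_pos: [0.5455, 0.2921, 0.0027]
orientation: [[0.913, 0.407, 0.001], [0.407, -0.913, 0.0], [0.001, 0.0, -1.0]]
ft_force: [0.4, 0.1, 0.8]
width: 0.499
finger_force: 0.0
```

```bash
python3 - <<'E'
from h import *
st()
p,d=robot.camera("side");cv2.imwrite("pics/s7.png",cv2.resize(p[250:380,180:330],None,fx=4,fy=4))
go(.545,.292,.003,24)
E
```

```text
26.9 [0.5455 0.2921 0.0027] phi 24.01 tilt [ 0.001  0.    -1.   ] F [0.4 0.1 0.8] w 0.499 ff 0.0 j [17.9 34.7 92.2 -0.  53.  83.8]
shift [-0.0008 -0.0001  0.    ] turn [ 0.01 -0.07  0.  ]
```

View pics/s7.png

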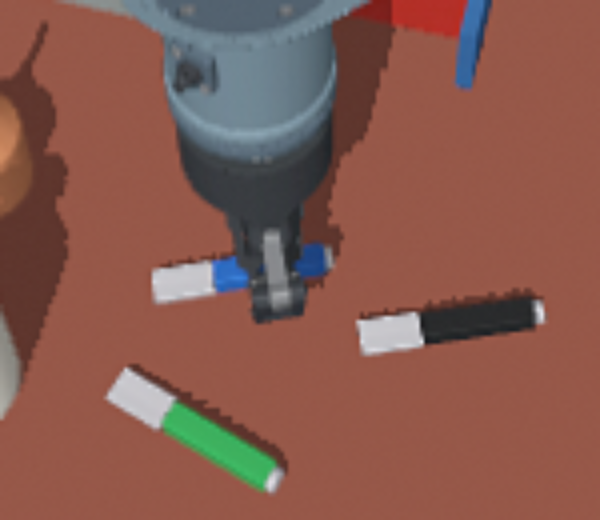

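The fingers straddle the blue grip bar at about (285,268) in the crop. Close and lift.

drive_tool:
  motion:
    - [[0,0,0],[0,0,0],0.8]
    - [[0,0,0],[0,0,0],1]
    - [[0,0,0],[0,0,0],1]
    - [[0,0,0],[0,0,0],1]
    - [[0,0,0],[0,0,0],1]
    - [[0,0,-0.01],[0,0,0],1]
    - [[0,0,-0.04],[0,0,0],1]
    - [[0,0,-0.08],[0,0,0],1]

```text
clock: 27.95
tcp_pos: [0.544, 0.2919, 0.0822]
orientation: [[0.914, 0.406, -0.003], [0.406, -0.914, -0.001], [-0.003, -0.0, -1.0]]
ft_force: [0.3, 0.4, -1.4]
width: 0.141
finger_force: 60.3
```

```bash
python3 - <<'E'
from h import *
st(); go(.498,-.062,.1,88.8)
E
```

```text
27.95 [0.544  0.2919 0.0822] phi 23.98 tilt [-0.003 -0.001 -1.   ] F [ 0.3  0.4 -1.4] w 0.141 ff 60.3 j [17.9 29.1 88.7 -0.  62.3 83.9]
shift [-0.186   0.3046 -0.0173] turn [ -0.11   0.14 -64.82]
```

drive_tool:
  motion:
    - [[0,0,-0.03],[0,0,0],1]
    - [[-0.015,0.025,-0.04],[0,0,-5],1]
    - [[-0.045,0.073,-0.04],[0,0,-14],1]
    - [[-0.075,0.122,-0.04],[0,0,-23],1]
    - [[-0.104,0.17,-0.04],[0,0,-32],1]
    - [[-0.134,0.219,-0.04],[0,0,-41],1]
    - [[-0.163,0.267,-0.04],[0,0,-50],1]
    - [[-0.18,0.295,-0.04],[0,0,-58],1]

```text
clock: 28.95
tcp_pos: [0.5, -0.0529, 0.1227]
orientation: [[0.137, 0.991, 0.0], [0.991, -0.137, -0.0], [-0.0, 0.0, -1.0]]
ft_force: [1.2, -0.3, -0.5]
width: 0.142
finger_force: 60.3
```

drive_tool:
  motion:
    - [[-0.0105,-0.0015,0],[0,0,-6.8],1]
    - [[-0.0105,-0.0015,0],[0,0,-6.8],1]
    - [[-0.0105,-0.0015,0],[0,0,-6.8],1]

```text
clock: 29.32
tcp_pos: [0.4976, -0.0601, 0.1224]
orientation: [[0.023, 1.0, 0.0], [1.0, -0.023, 0.0], [0.0, 0.0, -1.0]]
ft_force: [0.5, 0.1, -1.0]
width: 0.14
finger_force: 60.3
```

```bash
python3 - <<'E'
from h import *
st(); go(.498,-.062,.0142,88.8)
E
```

```text
29.32 [ 0.4976 -0.0601  0.1224] phi 88.67 tilt [ 0.  0. -1.] F [ 0.5  0.1 -1. ] w 0.14 ff 60.3 j [-19.7  15.8 103.2   0.   61.  -18.3]
shift [-0.0019  0.0005  0.1082] turn [ 0.   -0.02 -0.13]
```

drive_tool:
  motion:
    - [[-0.001,0,0.03],[0,0,0],1]
    - [[-0.001,0,0.06],[0,0,0],1]
    - [[-0.001,0,0.085],[0,0,0],1]
    - [[-0.001,0,0.1],[0,0,0],1]
    - [[-0.001,0,0.1075],[0,0,0],1]
    - [[-0.001,0,0.1085],[0,0,0],1]
    - [[-0.001,0,0.1085],[0,0,0],1]
    - [[-0.001,0,0.1085],[0,0,0],0.76]

```text
clock: 30.32
tcp_pos: [0.4982, -0.0619, 0.0146]
orientation: [[0.021, 1.0, 0.002], [1.0, -0.021, -0.001], [-0.0, 0.002, -1.0]]
ft_force: [0.5, 0.5, 0.4]
width: 0.237
finger_force: 0.0
```

drive_tool:
  motion:
    - [[0,0,0],[0,0,0],0.74]
    - [[0,0,0],[0,0,0],0.74]
    - [[0,0,-0.01],[0,0,0],0.74]
    - [[0,0,-0.03],[0,0,0],0.74]
    - [[0,0,-0.07],[0,0,0],0.5]
    - [[0,0,-0.12],[0,0,0],0]
    - [[0,0,-0.13],[0,0,0],0]

```text
clock: 31.2
tcp_pos: [0.4997, -0.0624, 0.1479]
orientation: [[0.021, 1.0, 0.007], [1.0, -0.021, -0.002], [-0.002, 0.007, -1.0]]
ft_force: [0.2, 0.6, -0.6]
width: 0.883
finger_force: 0.0
```

```bash
python3 - <<'E'
from h import *
st(); chis("black"); chis("black","top"); chis("green","top"); chis("green"); chis("blue"); go(.429,.297,.12,22)
p,d=robot.camera("side");cv2.imwrite("pics/s8.png",cv2.resize(p[110:370,130:350],None,fx=2.5,fy=2.3))
E
```

```text
31.2 [ 0.4997 -0.0624  0.1479] phi 88.79 tilt [ 0.007 -0.002 -1.   ] F [ 0.2  0.6 -0.6] w 0.883 ff 0.0 j [-19.8  14.1 101.4  -0.   64.1 -18.6]
side black 0.64 ctr [439.4 301.5] [97. 18.] axis 22.8 z 0.0165
top black 0.76 ctr [441.6 301.9] [96. 19.] axis 18.9 z 0.0167
top green 0.5 ctr [558.9 387.7] [20. 94.] axis -19.4 z 0.0157
side green 0.62 ctr [555.9 388. ] [17. 98.] axis -17.4 z 0.0157
side blue 0.45 ctr [498.3 -44.9] [20. 96.] axis -89.6 z 0.0259
shift [ 0.3569 -0.0756  0.0232] turn [-1.200e-01  3.000e-02  6.678e+01]
```

View pics/s8.png

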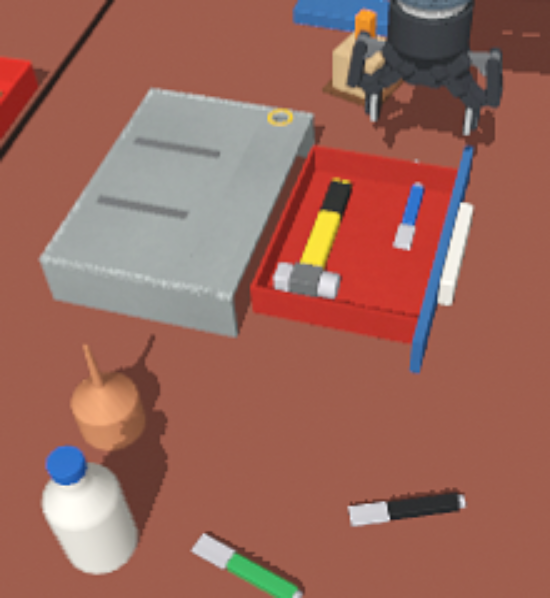

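The hammer lies on the tray floor with the blue chisel beside it at (410,215). Next is the black chisel.

drive_tool:
  motion:
    - [[0.03,-0.006,0],[0,0,6],0]
    - [[0.08,-0.017,0],[0,0,15],0]
    - [[0.135,-0.029,0],[0,0,25],0]
    - [[0.19,-0.04,0],[0,0,35],0]
    - [[0.245,-0.052,0.005],[0,0,45],0]
    - [[0.3,-0.064,0.01],[0,0,55],0]
    - [[0.34,-0.072,0.02],[0,0,63],0]
    - [[0.357,-0.0755,0.023],[0,0,67.8],0]

```text
clock: 32.75
tcp_pos: [0.4283, 0.2992, 0.1199]
orientation: [[0.934, 0.357, -0.001], [0.357, -0.934, -0.0], [-0.001, -0.0, -1.0]]
ft_force: [0.4, 0.4, -0.6]
width: 1.001
finger_force: 0.0
```

drive_tool:
  motion:
    - [[0,0,0],[0,0,0],0]
    - [[0,0,0],[0,0,0],0]
    - [[0,0,0.02],[0,0,0],0]

```text
clock: 33.12
tcp_pos: [0.4315, 0.2964, 0.1021]
orientation: [[0.934, 0.358, 0.004], [0.358, -0.934, 0.001], [0.004, 0.0, -1.0]]
ft_force: [0.0, 0.2, -0.7]
width: 1.001
finger_force: 0.0
```

```bash
python3 - <<'E'
from h import *
st(); chis("black");go(.4293,.2972,.003,21)
E
```

```text
33.12 [0.4315 0.2964 0.1021] phi 20.98 tilt [ 0.004  0.001 -1.   ] F [ 0.   0.2 -0.7] w 1.001 ff 0.0 j [ 22.3  19.2 101.7  -0.   58.9  91.3]
shift [ 0.0014 -0.0017  0.0965] turn [ 0.02  0.19 -0.06]
```

drive_tool:
  motion:
    - [[0,0,0.03],[0,0,0],0]
    - [[0,0,0.06],[0,0,0],0.3]
    - [[0,0,0.085],[0,0,0],0.4]
    - [[0,0,0.095],[0,0,0],0.5]
    - [[0,0,0.0985],[0,0,0],0.5]
    - [[0,0,0.0985],[0,0,0],0.7]
    - [[0,0,0.0985],[0,0,0],0.9]
    - [[0,0,0.0985],[0,0,0],1]

```text
clock: 34.22
tcp_pos: [0.4305, 0.2972, 0.0035]
orientation: [[0.934, 0.358, 0.002], [0.358, -0.934, 0.001], [0.002, 0.0, -1.0]]
ft_force: [-1.7, -1.0, 6.0]
width: 0.143
finger_force: 60.6
```

drive_tool:
  motion:
    - [[0,0,0],[0,0,0],1]
    - [[0,0,0],[0,0,0],1]
    - [[0,0,0],[0,0,0],1]
    - [[0,0,-0.01],[0,0,0],1]
    - [[0,0,-0.04],[0,0,0],1]
    - [[0,0,-0.08],[0,0,0],1]
    - [[0,0,-0.12],[0,0,0],1]
    - [[0,0,-0.12],[0,0,0],1]

```text
clock: 35.22
tcp_pos: [0.4319, 0.2979, 0.1262]
orientation: [[0.934, 0.358, 0.007], [0.358, -0.934, 0.003], [0.008, -0.0, -1.0]]
ft_force: [0.1, 0.3, -1.6]
width: 0.144
finger_force: 59.7
```

```bash
python3 - <<'E'
from h import *
st(); go(.541,-.062,.12,88.8)
E
```

```text
35.23 [0.4319 0.2979 0.1262] phi 21.0 tilt [ 0.007  0.003 -1.   ] F [ 0.1  0.3 -1.6] w 0.144 ff 59.7 j [ 22.4  17.5 100.1   0.   61.9  91.4]
shift [-0.0271  0.3752  0.0059] turn [  0.25  -0.39 -67.8 ]
```

drive_tool:
  motion:
    - [[-0.002,0.025,0],[0,0,-5],1]
    - [[-0.006,0.08,0],[0,0,-13],1]
    - [[-0.01,0.135,0],[0,0,-22],1]
    - [[-0.014,0.19,0],[0,0,-31],1]
    - [[-0.018,0.245,0],[0,0,-40],1]
    - [[-0.022,0.3,0],[0,0,-49],1]
    - [[-0.025,0.35,0],[0,0,-58],1]
    - [[-0.0265,0.375,0],[0,0,-67.8],1]

```text
clock: 36.22
tcp_pos: [0.5392, -0.0653, 0.1213]
orientation: [[0.018, 1.0, -0.001], [1.0, -0.018, 0.0], [0.0, -0.001, -1.0]]
ft_force: [0.6, 0.7, -1.2]
width: 0.14
finger_force: 59.7
```

drive_tool:
  motion:
    - [[0,0,0],[0,0,0],1]
    - [[0,0,0],[0,0,0],1]
    - [[0,0,0.02],[0,0,0],1]

```text
clock: 36.6
tcp_pos: [0.5398, -0.0617, 0.1032]
orientation: [[0.022, 1.0, 0.003], [1.0, -0.022, -0.001], [-0.0, 0.003, -1.0]]
ft_force: [0.7, -0.0, -1.6]
width: 0.141
finger_force: 59.7
```

```bash
python3 - <<'E'
from h import *
st(); go(.541,-.062,.0145,88.8)
E
```

```text
36.6 [ 0.5398 -0.0617  0.1032] phi 88.75 tilt [ 0.003 -0.001 -1.   ] F [ 0.7 -0.  -1.6] w 0.141 ff 59.7 j [-18.3  20.9  98.8   0.   60.1 -17.1]
shift [-0.0003  0.0009  0.0887] turn [ 0.15  0.03 -0.05]
```

drive_tool:
  motion:
    - [[0,0.001,0.03],[0,0,0],1]
    - [[0,0.001,0.055],[0,0,0],1]
    - [[0,0.001,0.075],[0,0,0],1]
    - [[0,0.001,0.083],[0,0,0],1]
    - [[0,0.001,0.0875],[0,0,0],1]
    - [[0,0.001,0.0875],[0,0,0],1]
    - [[0,0.001,0.0875],[0,0,0],0.76]
    - [[0,0.001,0.0875],[0,0,0],0.74]

```text
clock: 37.6
tcp_pos: [0.5408, -0.063, 0.0155]
orientation: [[0.021, 1.0, 0.001], [1.0, -0.021, -0.0], [-0.0, 0.001, -1.0]]
ft_force: [0.3, -0.2, -0.7]
width: 0.256
finger_force: 0.0
```

drive_tool:
  motion:
    - [[0,0,0],[0,0,0],0.74]
    - [[0,0,-0.01],[0,0,0],0.74]
    - [[0,0,-0.03],[0,0,0],0.74]
    - [[0,0,-0.07],[0,0,0],0.5]
    - [[0,0,-0.12],[0,0,0],0]
    - [[0,0,-0.13],[0,0,0],0]
    - [[0,0,-0.13],[0,0,0],0]

```text
clock: 38.48
tcp_pos: [0.5405, -0.0629, 0.1457]
orientation: [[0.021, 1.0, 0.002], [1.0, -0.021, -0.001], [-0.001, 0.002, -1.0]]
ft_force: [-0.3, 0.2, -0.6]
width: 0.996
finger_force: 0.0
```

```bash
python3 - <<'E'
from h import *
st(); chis("green","top"); chis("green"); chis("blue"); chis("black"); go(.546,.391,.12,-17.5)
E
```

```text
38.48 [ 0.5405 -0.0629  0.1457] phi 88.78 tilt [ 0.002 -0.001 -1.   ] F [-0.3  0.2 -0.6] w 0.996 ff 0.0 j [-18.4  18.3  95.8   0.   65.8 -17.2]
top green 0.78 ctr [605.8 396.3] [20. 95.] axis -6.0 z 0.0161
side green 0.86 ctr [604.2 398. ] [19. 99.] axis -6.4 z 0.0157
side blue 0.67 ctr [496.6 -47.4] [16. 94.] axis -88.9 z 0.0258
shift [ 0.4537 -0.0034  0.0241] turn [-1.0000e-01  7.0000e-02  1.0628e+02]
```

The green chisel was knocked: it is now at about (.605,.397) with axis -6°, its blade close to the bottle. I'll grip it further back, at (.585,.399).

drive_tool:
  motion:
    - [[0.03,0,0],[0,0,6],0]
    - [[0.09,0.003,0],[0,0,16],0]
    - [[0.15,0.006,0],[0,0,26],0]
    - [[0.21,0.01,0],[0,0,36],0]
    - [[0.27,0.015,0],[0,0,46],0]
    - [[0.33,0.02,0],[0,0,56],0]
    - [[0.39,0.027,0],[0,0,66],0]
    - [[0.44,0.033,0],[0,0,76],0]

```text
clock: 39.88
tcp_pos: [0.5824, 0.3785, 0.1443]
orientation: [[0.976, 0.216, -0.0], [0.216, -0.976, -0.0], [-0.0, 0.0, -1.0]]
ft_force: [1.4, 0.6, 0.5]
width: 0.996
finger_force: 0.0
```

drive_tool:
  motion:
    - [[0,0,0],[0,0,9],0]
    - [[0,0,0],[0,0,18.8],0]
    - [[0,0,0],[0,0,18.8],0]
    - [[0,0,0],[0,0,18.8],0]

```text
clock: 40.38
tcp_pos: [0.5825, 0.3762, 0.1445]
orientation: [[0.995, -0.102, -0.0], [-0.102, -0.995, -0.0], [-0.0, 0.0, -1.0]]
ft_force: [0.1, 0.2, 0.4]
width: 0.999
finger_force: 0.0
```

```bash
python3 - <<'E'
from h import *
st(); chis("green"); chis("green","top"); go(.585,.399,.003,-6)
E
```

```text
40.38 [0.5825 0.3762 0.1445] phi -5.84 tilt [-0. -0. -1.] F [0.1 0.2 0.4] w 0.999 ff 0.0 j [ 23.7  32.9  72.6   0.   74.6 119.5]
side green 0.66 ctr [604.6 398.1] [18. 99.] axis -6.1 z 0.0157
top green 0.49 ctr [605.8 396.6] [20. 95.] axis -6.4 z 0.0152
shift [-1.000e-04 -2.290e-02  1.419e-01] turn [-0.   -0.01  0.03]
```

drive_tool:
  motion:
    - [[0,-0.015,0.01],[0,0,0],0.3]
    - [[0,-0.0225,0.04],[0,0,0],0.4]
    - [[0,-0.0225,0.07],[0,0,0],0.5]
    - [[0,-0.0225,0.1],[0,0,0],0.5]
    - [[0,-0.0225,0.125],[0,0,0],0.5]
    - [[0,-0.0225,0.137],[0,0,0],0.5]
    - [[0,-0.0225,0.1415],[0,0,0],0.5]
    - [[0,-0.0225,0.1415],[0,0,0],0.7]

```text
clock: 41.58
tcp_pos: [0.5853, 0.3992, 0.0037]
orientation: [[0.995, -0.105, 0.001], [-0.105, -0.995, 0.0], [0.001, -0.0, -1.0]]
ft_force: [0.5, -0.1, 0.5]
width: 0.315
finger_force: 0.0
```

drive_tool:
  motion:
    - [[0,0,0],[0,0,0],0.9]
    - [[0,0,0],[0,0,0],1]
    - [[0,0,0],[0,0,0],1]
    - [[0,0,0],[0,0,0],1]
    - [[0,0,-0.01],[0,0,0],1]
    - [[0,0,-0.03],[0,0,0],1]
    - [[-0.015,0,-0.06],[0,0,0],1]
    - [[-0.03,0,-0.11],[0,0,0],1]

```text
clock: 42.58
tcp_pos: [0.5538, 0.4012, 0.1134]
orientation: [[0.994, -0.105, -0.003], [-0.105, -0.994, -0.002], [-0.003, 0.002, -1.0]]
ft_force: [0.1, 0.4, -0.4]
width: 0.142
finger_force: 59.3
```

```bash
python3 - <<'E'
from h import *
st(); go(.505,.040,.12,88.8)
E
```

```text
42.58 [0.5538 0.4012 0.1134] phi -6.05 tilt [-0.003 -0.002 -1.   ] F [ 0.1  0.4 -0.4] w 0.142 ff 59.3 j [ 26.6  33.5  76.1  -0.   70.6 122.6]
shift [-0.0105  0.3644 -0.0059] turn [-6.000e-02  2.200e-01 -9.485e+01]
```

drive_tool:
  motion:
    - [[-0.001,0.03,-0.01],[0,0,-5],1]
    - [[-0.002,0.085,-0.01],[0,0,-14],1]
    - [[-0.004,0.14,-0.01],[0,0,-24],1]
    - [[-0.006,0.195,-0.01],[0,0,-34],1]
    - [[-0.008,0.25,-0.01],[0,0,-44],1]
    - [[-0.009,0.305,-0.01],[0,0,-54],1]
    - [[-0.01,0.35,-0.01],[0,0,-64],1]
    - [[-0.01,0.368,-0.01],[0,0,-74],1]

```text
clock: 43.58
tcp_pos: [0.5066, 0.0345, 0.1247]
orientation: [[0.372, 0.928, 0.002], [0.928, -0.372, -0.001], [-0.0, 0.002, -1.0]]
ft_force: [1.0, -0.8, -1.2]
width: 0.142
finger_force: 59.3
```

drive_tool:
  motion:
    - [[0,0,0],[0,0,-10],1]
    - [[0,0,0],[0,0,-20.8],1]
    - [[0,0,0],[0,0,-20.8],1]
    - [[0,0,0],[0,0,-20.8],1]

```text
clock: 44.08
tcp_pos: [0.5068, 0.037, 0.124]
orientation: [[0.025, 1.0, 0.001], [1.0, -0.025, -0.0], [-0.0, 0.001, -1.0]]
ft_force: [-0.1, -0.8, -0.6]
width: 0.139
finger_force: 59.3
```

```bash
python3 - <<'E'
from h import *
st(); go(.505,.036,.0145,88.8); chis("green")
E
```

```text
44.08 [0.5068 0.037  0.124 ] phi 88.59 tilt [ 0.001 -0.    -1.   ] F [-0.1 -0.8 -0.6] w 0.139 ff 59.3 j [ -8.4  16.3 102.2  -0.   61.4  -7. ]
shift [-0.0011 -0.0019  0.1095] turn [ 0.05  0.01 -0.21]
side green 0.47 ctr [520.3 -26.2] [58. 23.] axis 87.9 z 0.0195
```

drive_tool:
  motion:
    - [[-0.001,-0.002,0.03],[0,0,0],1]
    - [[-0.001,-0.002,0.06],[0,0,0],1]
    - [[-0.001,-0.002,0.085],[0,0,0],1]
    - [[-0.001,-0.002,0.1],[0,0,0],1]
    - [[-0.001,-0.002,0.1085],[0,0,0],1]
    - [[-0.001,-0.002,0.1095],[0,0,0],1]
    - [[-0.001,-0.002,0.1095],[0,0,0],0.76]
    - [[-0.001,-0.002,0.1095],[0,0,0],0.74]

```text
clock: 45.18
tcp_pos: [0.5049, 0.036, 0.0142]
orientation: [[0.021, 1.0, 0.001], [1.0, -0.021, -0.0], [-0.0, 0.001, -1.0]]
ft_force: [0.3, -0.2, -0.3]
width: 0.262
finger_force: 0.0
```

drive_tool:
  motion:
    - [[0,0,0],[0,0,0],0.74]
    - [[0,0,-0.01],[0,0,0],0.74]
    - [[0,0,-0.03],[0,0,0],0.74]
    - [[0,0,-0.07],[0,0,0],0.74]
    - [[0,0.0,-0.12],[0,0,0],0.9]
    - [[0,-0.05,-0.13],[0,0,0],1]
    - [[0,-0.1,-0.13],[0,0,0],1]
    - [[0,-0.15,-0.13],[0,0,0],1]

```text
clock: 46.18
tcp_pos: [0.3532, 0.0393, 0.1445]
orientation: [[0.021, 1.0, 0.001], [1.0, -0.021, -0.0], [-0.0, 0.001, -1.0]]
ft_force: [-0.1, -0.5, -0.1]
width: 0.001
finger_force: 0.0
```

```bash
python3 - <<'E'
from h import *
st()
p,d=robot.camera("side");cv2.imwrite("pics/s9.png",cv2.resize(p[110:370,130:350],None,fx=2.5,fy=2.3)); P=cloud("side",d)
q=P[(P[...,0]>.465)&(P[...,0]<.618)&(abs(P[...,1])<.1)]; print("max z in tray",np.percentile(q[:,2],[99,99.9]))
go(.34,.006,.15,88.8)
E
```

```text
46.17 [0.3532 0.0393 0.1445] phi 88.79 tilt [ 0.001 -0.    -1.   ] F [-0.1 -0.5 -0.1] w 0.001 ff 0.0 j [-11.8  -0.8 119.5  -0.   61.2 -10.6]
max z in tray [0.03909092 0.04769127]
shift [-0.035  -0.0047 -0.0072] turn [-0.45 -0.05  0.08]
```

View pics/s9.png

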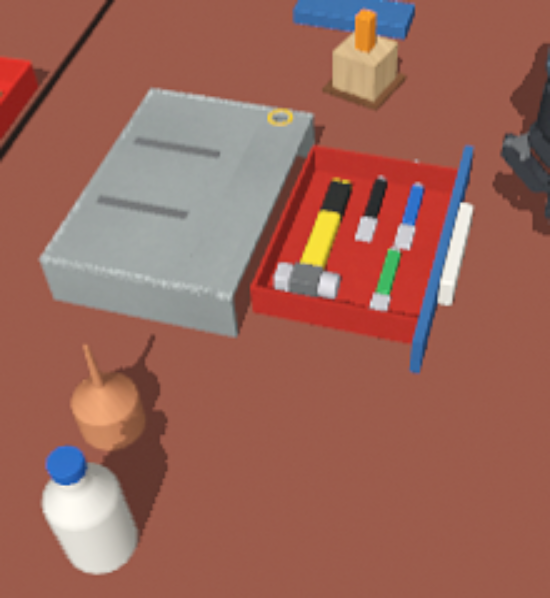

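All four tools lie flat in the tray, and everything else is undisturbed. Rotate and get ready to push with shut fingers on the pad.

drive_tool:
  motion:
    - [[-0.005,0.005,0],[0,0,10],1]
    - [[-0.01,0.01,0],[0,0,20],1]
    - [[-0.015,0.015,0],[0,0,30],1]
    - [[-0.02,0.02,0],[0,0,40],1]
    - [[-0.025,0.025,0],[0,0,50],1]
    - [[-0.03,0.03,0],[0,0,60],1]
    - [[-0.033,0.034,0],[0,0,70],1]
    - [[-0.033,0.034,0],[0,0,80],1]

```text
clock: 47.22
tcp_pos: [0.3884, 0.0052, 0.1444]
orientation: [[0.989, 0.147, 0.001], [0.147, -0.989, -0.0], [0.001, 0.0, -1.0]]
ft_force: [0.4, 0.8, 0.3]
width: -0.0
finger_force: 0.0
```

drive_tool:
  motion:
    - [[0,0,0.01],[0,0,10],1]
    - [[0,0,0.04],[0,0,10],1]
    - [[0,0,0.07],[0,0,10],1]
    - [[0,0,0.1],[0,0,10],1]
    - [[0,0,0.118],[0,0,10],1]
    - [[0,0,0.12],[0,0,10],1]
    - [[0,0,0.12],[0,0,10],1]

```text
clock: 48.1
tcp_pos: [0.3885, 0.0054, 0.0244]
orientation: [[1.0, -0.021, 0.001], [-0.021, -1.0, -0.0], [0.001, 0.0, -1.0]]
ft_force: [0.7, -0.4, -0.3]
width: 0.003
finger_force: 0.0
```

```bash
python3 - <<'E'
from h import *
st()
for n in("top","side"):
    p,d=robot.camera(n);P=cloud(n,d)
    q=robot.pinpoint(n,"tray_front"); print(n,[(atz(n,a["location"],.032).round(4),round(a["p"],2)) for a in q])
    m=hsvmask(p,(0,0,150),(180,50,255))&(P[...,0]>.41)&(P[...,0]<.45)&(P[...,1]>-.1)&(P[...,1]<.12)&(P[...,2]>.01)&(P[...,2]<.06)
    if m.any(): print(np.percentile(P[m],[2,98],axis=0).round(4).tolist())
E
```

```text
48.1 [0.3885 0.0054 0.0244] phi -1.22 tilt [ 0.001 -0.    -1.   ] F [ 0.7 -0.4 -0.3] w 0.003 ff 0.0 j [-15.8  14.8 123.9  -0.   41.2  75.4]
top [(array([0.4235, 0.0058, 0.032 ]), 0.57)]
[[0.4349, -0.0509, 0.0473], [0.4491, 0.0462, 0.0557]]
side [(array([0.4372, 0.0124, 0.032 ]), 0.65)]
[[0.4326, -0.047, 0.019], [0.4482, 0.0699, 0.0539]]
```

drive_tool:
  motion:
    - [[0.012,0,0],[0,0,0],1]
    - [[0.022,0,0],[0,0,0],1]
    - [[0.028,0,0],[0,0,0],1]
    - [[0.034,0,0],[0,0,0],1]
    - [[0.04,0,0],[0,0,0],1]
    - [[0.048,0,0],[0,0,0],1]
    - [[0.056,0,0],[0,0,0],1]
    - [[0.064,0,0],[0,0,0],1]

```text
clock: 49.3
tcp_pos: [0.451, 0.0042, 0.0234]
orientation: [[1.0, -0.021, -0.003], [-0.021, -1.0, 0.0], [-0.003, 0.0, -1.0]]
ft_force: [-4.6, -2.7, 2.2]
width: 0.001
finger_force: 2.5
```

drive_tool:
  motion:
    - [[0.008,0,0],[0,0,0],1]
    - [[0.017,0,0],[0,0,0],1]
    - [[0.026,0,0],[0,0,0],1]
    - [[0.035,0,0],[0,0,0],1]
    - [[0.044,0,0],[0,0,0],1]
    - [[0.053,0,0],[0,0,0],1]
    - [[0.062,0,0],[0,0,0],1]
    - [[0.07,0,0],[0,0,0],1]

```text
clock: 50.3
tcp_pos: [0.5204, 0.0023, 0.0233]
orientation: [[1.0, -0.021, -0.004], [-0.021, -1.0, -0.0], [-0.004, 0.0, -1.0]]
ft_force: [-6.7, -3.8, 3.4]
width: 0.0
finger_force: 3.3
```

drive_tool:
  motion:
    - [[0.008,0,0],[0,0,0],1]
    - [[0.016,0,0],[0,0,0],1]
    - [[0.024,0,0],[0,0,0],1]
    - [[0.032,0,0],[0,0,0],1]
    - [[0.04,0,0],[0,0,0],1]
    - [[0.047,0,0],[0,0,0],1]
    - [[0.054,0,0],[0,0,0],1]
    - [[0.06,0,0],[0,0,0],1]

```text
clock: 51.3
tcp_pos: [0.5786, 0.0009, 0.023]
orientation: [[1.0, -0.021, -0.008], [-0.021, -1.0, -0.0], [-0.008, 0.001, -1.0]]
ft_force: [-12.0, -5.1, 6.0]
width: 0.001
finger_force: 5.4
```

```bash
python3 - <<'E'
from h import *
st()
p,d=robot.camera("side");cv2.imwrite("pics/s10.png",cv2.resize(p[110:300,130:350],None,fx=3,fy=3))
E
```

```text
51.3 [0.5786 0.0009 0.023 ] phi -1.2 tilt [-0.008 -0.    -1.   ] F [-12.   -5.1   6. ] w 0.001 ff 5.4 j [-10.9  30.2  97.2  -0.1  53.   80.4]
```

View pics/s10.png

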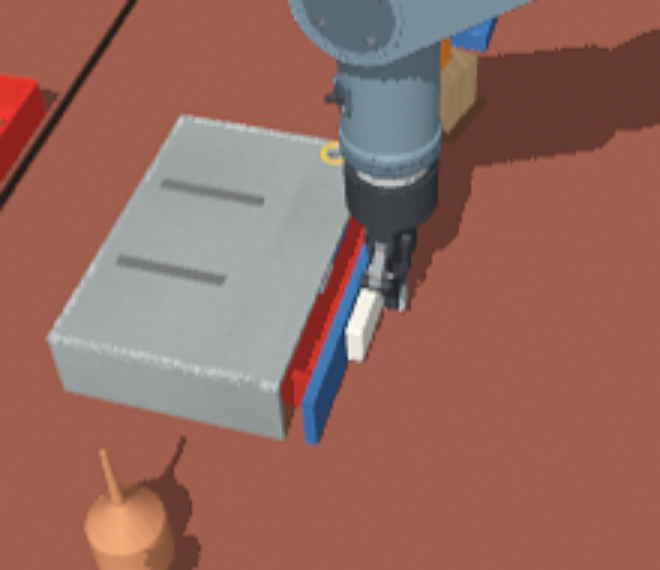

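The tray is nearly in, with a red gap of about 15–20 mm left. Finish in small steps.

drive_tool:
  motion:
    - [[0.003,0,0],[0,0,0],1]
    - [[0.006,0,0],[0,0,0],1]
    - [[0.008,0,0],[0,0,0],1]
    - [[0.01,0,0],[0,0,0],1]
    - [[0.012,0,0],[0,0,0],1]
    - [[0.013,0,0],[0,0,0],1]
    - [[0.014,0,0],[0,0,0],1]
    - [[0.015,0,0],[0,0,0],1]

```text
clock: 52.35
tcp_pos: [0.5938, 0.0007, 0.0227]
orientation: [[1.0, -0.021, -0.007], [-0.021, -1.0, -0.0], [-0.007, 0.0, -1.0]]
ft_force: [-9.5, -3.3, 1.8]
width: 0.004
finger_force: 4.3
```

drive_tool:
  motion:
    - [[0.001,0,0],[0,0,0],1]
    - [[0.002,0,0],[0,0,0],1]
    - [[0.003,0,0],[0,0,0],1]
    - [[0.004,0,0],[0,0,0],1]

```text
clock: 52.85
tcp_pos: [0.5985, 0.0007, 0.0228]
orientation: [[1.0, -0.021, -0.005], [-0.021, -1.0, -0.0], [-0.005, 0.0, -1.0]]
ft_force: [-7.0, -4.0, 1.2]
width: 0.001
finger_force: 3.8
```

drive_tool:
  motion:
    - [[0.001,0,0],[0,0,0],1]
    - [[0.002,0,0],[0,0,0],1]
    - [[0.003,0,0],[0,0,0],1]

```text
clock: 53.22
tcp_pos: [0.6014, 0.0006, 0.0228]
orientation: [[1.0, -0.021, -0.006], [-0.021, -1.0, -0.0], [-0.006, 0.0, -1.0]]
ft_force: [-7.6, -3.8, 1.9]
width: -0.002
finger_force: 3.8
```

```bash
python3 - <<'E'
from h import *
st(); p,d=robot.camera("side");P=cloud("side",d)
m=hsvmask(p,(0,0,150),(180,50,255))&(P[...,0]>.57)&(P[...,0]<.64)&(P[...,1]>-.1)&(P[...,1]<.12)&(P[...,2]>.01)&(P[...,2]<.056)
print(m.sum(),np.percentile(P[m],[2,98],axis=0).round(4).tolist() if m.any() else 0)
E
```

```text
53.23 [6.014e-01 6.000e-04 2.280e-02] phi -1.21 tilt [-0.006 -0.    -1.   ] F [-7.6 -3.8  1.9] w -0.002 ff 3.8 j [-10.5  32.   93.8  -0.1  54.5  80.7]
184 [[0.6043, 0.0077, 0.0183], [0.6267, 0.0646, 0.0531]]
```

drive_tool:
  motion:
    - [[0.001,0,0],[0,0,0],1]
    - [[0.002,0,0],[0,0,0],1]
    - [[0.003,0,0],[0,0,0],1]
    - [[0.003,0,0],[0,0,0],1]

```text
clock: 53.78
tcp_pos: [0.6028, 0.0006, 0.0228]
orientation: [[1.0, -0.021, -0.009], [-0.021, -1.0, -0.0], [-0.009, 0.0, -1.0]]
ft_force: [-13.3, -3.2, 5.6]
width: -0.007
finger_force: 6.2
```

drive_tool:
  motion:
    - [[0.001,0,0],[0,0,0],1]
    - [[0.002,0,0],[0,0,0],1]
    - [[0.002,0,0],[0,0,0],1]

```text
clock: 54.15
tcp_pos: [0.6028, 0.0006, 0.0228]
orientation: [[1.0, -0.021, -0.013], [-0.021, -1.0, -0.0], [-0.013, 0.0, -1.0]]
ft_force: [-18.9, -5.3, 11.2]
width: 0.002
finger_force: 9.3
```

drive_tool:
  motion:
    - [[0.001,0,0],[0,0,0],1]
    - [[0.002,0,0],[0,0,0],1]
    - [[0.003,0,0],[0,0,0],1]
    - [[0.003,0,0],[0,0,0],1]

```text
clock: 54.65
tcp_pos: [0.6028, 0.0006, 0.0228]
orientation: [[1.0, -0.02, -0.019], [-0.02, -1.0, 0.0], [-0.019, 0.0, -1.0]]
ft_force: [-27.7, -5.2, 17.9]
width: 0.001
finger_force: 13.8
```

That looks like the hard stop. Back off and check.

drive_tool:
  motion:
    - [[-0.004,0,0],[0,0,0],1]
    - [[-0.008,0,0],[0,0,0],1]
    - [[-0.012,0,0],[0,0,0],1]
    - [[-0.018,0,0],[0,0,0],1]
    - [[-0.026,0,0],[0,0,0],1]
    - [[-0.034,0,0],[0,0,0],1]
    - [[-0.05,0,0],[0,0,0],1]
    - [[-0.07,0,0],[0,0,0],1]

```text
clock: 55.65
tcp_pos: [0.5417, 0.0023, 0.024]
orientation: [[1.0, -0.021, 0.001], [-0.021, -1.0, -0.0], [0.001, 0.0, -1.0]]
ft_force: [-0.3, 0.5, -0.5]
width: 0.004
finger_force: 0.0
```

drive_tool:
  motion:
    - [[-0.04,0,0],[0,0,0],1]
    - [[-0.08,0,-0.02],[0,0,0],1]
    - [[-0.12,0,-0.06],[0,0,0],1]
    - [[-0.12,0,-0.12],[0,0,0],1]
    - [[-0.12,0,-0.16],[0,0,0],1]
    - [[-0.12,0,-0.16],[0,0,0],1]
    - [[-0.12,0,-0.16],[0,0,0],1]
    - [[-0.12,0,-0.16],[0,0,0],1]

```text
clock: 56.65
tcp_pos: [0.4208, 0.0051, 0.1824]
orientation: [[1.0, -0.021, -0.003], [-0.021, -1.0, 0.001], [-0.003, -0.001, -1.0]]
ft_force: [-0.0, 0.1, -0.1]
width: 0.001
finger_force: 0.0
```

```bash
python3 - <<'E'
from h import *
st(); p,d=robot.camera("side");P=cloud("side",d)
m=hsvmask(p,(0,0,150),(180,50,255))&(P[...,0]>.4)&(P[...,0]<.64)&(P[...,1]>-.1)&(P[...,1]<.12)&(P[...,2]>.01)&(P[...,2]<.056)
print(m.sum(),np.percentile(P[m],[2,98],axis=0).round(4).tolist() if m.any() else 0)
cv2.imwrite("pics/s11.png",cv2.resize(p[80:380,130:430],None,fx=2,fy=2))
E
```

```text
56.65 [0.4208 0.0051 0.1824] phi -1.21 tilt [-0.003  0.001 -1.   ] F [-0.   0.1 -0.1] w 0.001 ff 0.0 j [-14.6   3.9 108.5   0.   67.7  76.6]
320 [[0.6051, -0.0529, 0.0189], [0.6218, 0.0637, 0.0537]]
```

View pics/s11.png

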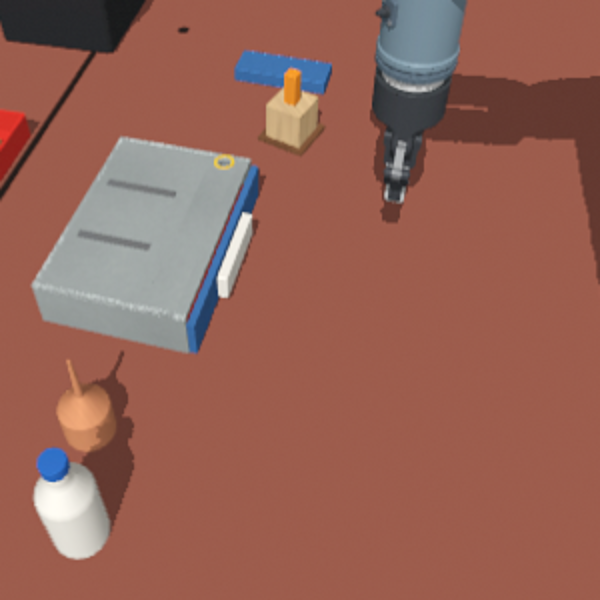

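The tray is shut and has stayed shut, the pin is in its stand, and the bystanders are untouched. One comparison with the starting picture, then hand in.

```bash
python3 - <<'E'
from h import *
def pad(p,d):
    P=cloud("side",d)
    m=hsvmask(p,(0,0,150),(180,50,255))&(P[...,0]>.4)&(P[...,0]<.64)&(P[...,1]>-.1)&(P[...,1]<.12)&(P[...,2]>.01)&(P[...,2]<.056)
    return np.percentile(P[m][:,0],[2,98]).mean()
a=pad(cv2.imread("pics/side0.png"),np.load("side0d.npy")); b=[pad(*robot.camera("side")) for _ in range(3)]
print(a,b)
if abs(np.mean(b)-a)<.003: print(robot.hand_in())
E
```

```text
0.6134685463272028 [np.float64(0.6135056821874578), np.float64(0.6134789724844532), np.float64(0.613495490758692)]
the job is handed in; nothing more can be done
None
```

The job is handed in: the pin tripped the catch and went back in its stand, the hammer and the three chisels present (blue, black, green) are in the tray, and the tray is shut and held at its starting position in the last pictures.

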